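# File a stage plate on edge in the slotted rack

## Robot

A 6-joint arm with a two-finger parallel gripper is mounted at the origin on the work surface. World frame = base frame: x ahead of the robot, y to its left, z up, the work surface at z = 0. Lengths are in mm, angles in rad, forces in N, time in s.
With the tool pointing down it reaches from about 400 to 925 mm from the base axis. Payload 12.5 kg.
Tool frame: the origin (TCP) lies on the centre line of the jaws, within the pads' length; the fingertips stand 17 mm ahead of it and the grasp point (between the pads) lies 2 mm behind it; z points along the fingers, x is the direction in which the jaws open and shut, and the axes are right-handed (so a half turn about z gives the same grasp; the last joint's range is limited). The gripper opens to 95 mm and grips with 3 to 60 N. Pads are 20 mm wide; open, the fingers measure 119 mm over their backs; the gripper's body (75 mm by 180 mm) begins 59 mm behind the grasp point.
Start: joints at [-1.341, 0.491, 1.559, -0, 1.092, -0.106], TCP at [205.976, -590.101, 231.661] pointing down, gripper open.
Joint ranges: [-3.1, 3.1], [-0.84, 2.19], [0.05, 2.79], [-1.13, 4.28], [0.06, 2.93], [-2.69, 2.69]. Speed limits (rad/s): [2.22, 2.22, 2.79, 3.14, 3.14, 3.14].

## Interface

Orientations are given as a rotation vector (axis times angle).
In Python, from plant import bot gives the robot as it stands. The module is installed in compiled form; this text tells all that it offers.
- The arm moves only by the tool move_arm, never from a script. Its argument "deltas" is a list of rows, each a list of 5 numbers: the opening, from 0 (shut) to 1 (fully open), then the shift along the tool's x, y, z in m, then the turn about the tool's z in degrees. In form: [[jaw, tx, ty, tz, spin], ...]. A call has 1 to 10 rows; each row shifts and turns the commanded pose from where the row before left it, along the tool's axes as they then stand; what a row does not reach is not made up. A row lasts 1/8 s, in which the tool goes at most 62.5 mm and 10.7 degrees, less where a joint would pass 70% of its speed; a pose out of reach is approached as far as the arm can. A call with a gripper value outside its range is refused whole. The fingers move at their own pace and stop on an object; the grip force is fixed at half the most. Time passes only in rows, so rows that do not move let the fingers close. It gives the time, the measured TCP pose, the force and the opening at its end, in the units of the state.
- bot.get_state(): the state, without advancing time (a new reading comes with each control period).
- bot.capture(name): name is "scene" or "top" or "wrist"; returns a dict with "pixels" (480x640x3 uint8, red, green, blue), "K" (3x3 intrinsics, pixels), "extrinsics" (4x4, takes a point from world to camera coordinates); the wrist camera has in their place "tool_from_camera" (4x4, takes a point from camera to tool coordinates, whose origin is the TCP and whose axes are the tool frame's). Camera axes: x right, y down, z forward; pixel columns grow to the right and rows downward; lengths in mm; the calibration is good to about 2 mm. A picture is of the moment at which its call begins: read the wrist's pose just before it. There is no depth.
- bot.finish_job(): hands the job in, once; it reports no verdict.
Trained networks look in the newest picture that a camera, given by its name, has taken for a name from the list of things; names that differ only in an ending like _2 or _b are one class to them, and where a whole thing is asked for, a point or a joint stands for the part that bears it (a point fixed in the world has none). Each returns a list of dicts, best first, with "score" (0 to 1); they miss things now and then, are a little off and sometimes report something else, mostly with a low value. They report only what shows in the picture. A call takes as long as a camera call. They do not tell look-alikes from the thing itself.
- bot.spot_in(camera, name): "bbox" ([left, top, right, bottom] in pixels, round what is visible of it).
- bot.silhouettes(camera, name): "pixels" (480x640 bool, what is visible of it) and "bbox" ([left, top, right, bottom] in pixels, round what is visible of it).
The state is a dict: "t": time; "qpos": joint angles; "qd": joint speeds; "joint_torque": joint torques, N m; "tcp_pos": TCP position; "tcp_rot": TCP orientation; "force": force on the tool from outside, world axes, zero at the start; "wrist_torque": the same for the moment, N m; "gripper_width": finger opening in mm.
Only numpy, scipy, OpenCV 4.12 (cv2) and the standard library are available. Lean on these libraries where they do the work, as an engineer would, in place of code of your own. Each camera call takes 0.05 s, during which the arm holds its last target. There are 200 camera calls.

## Task

Take the aluminium stage plate off its black riser and lean it on the sloping rest, lower end at the lip, and let go of it. Then take it again by its upper end and stand it on end in the one open slot of the white rack, set down on the slot's floor and pushed home against the slot's back wall. Never drop it, not even the last centimetre into the slot, nor press it hard into the rack, and leave the other things where they are.

Things in the scene. Friction and masses are not known exactly. Their poses are not given: they have to be found in the camera images.
- plate: Rectangular aluminium plate 130 x 64 x 8 mm, about 0.18 kg (weight and friction vary), with a flush round 42 mm glass window in its middle; either end may go down, either face either way. Origin: centre of one 130 x 64 face, the underside at the start. Axes: x along 130 mm, y along 64 mm, z through the thickness. It starts flat on the riser, centred to about 8 mm.
- plate_mid (a point): The very centre of the plate (4 mm along the plate's z from its origin). Axes as the plate's.
- riser: Fixed black block 110 x 36 mm, 30 mm high, on which the plate lies at the start, long sides of both nearly parallel; it is narrower than the plate, so that the plate overhangs it by about 14 mm at each long side. Origin: centre of its underside; x along its length.
- rest: Fixed sloping rest: on a white base 130 x 100 x 12 mm a grey board 40 mm wide rises at 45 degrees towards the rest's +x, with a 12 mm lip square to it at its lower (-x) end. The board is 78 mm long up the slope from the lip, so a plate on the lip overhangs it by 52 mm at the top, 12 mm at each side. Origin: centre of the base's underside (base x = -70 to 60 mm).
- rest_seat (a point): Corner of the board's upper face and the lip, midway across: the plate's lower end comes here. 55 mm towards -x from the rest's origin, 30 mm above the bench. Axes as the rest's: x level, to the board's high end; z up. The board's face runs along (x+z), its upward normal is (z-x).
- rack: Fixed white rack, 96 (x) x 112 (y) x 60 mm high; three slots along x, 36 mm apart (y = -36, 0, 36 mm), each 11 mm wide, 84 mm long (x = -42 to 42 mm) between front (-x) and back wall (+x). The rubbery floor inside (gives 1 mm per 4 N) lies anywhere from 12 to 38 mm above the bench and cannot be seen: it must be felt. Two slots are closed by blanks, one is open. Origin: centre of underside.
- slot_mouth (a point): Centre of the open slot's mouth, level with the rack's top, 60 mm above the bench; a steel tab 16 x 30 mm is fixed outside the front wall at this slot. Axes as the rack's: x along the slot to its back wall (inner face at x = 42 mm), y across it, z up. A plate standing home has its centre at x = 10 mm.
- blank1: Loose grey blank closing a slot: a bar 74 x 22 x 12 mm lying on the rack's top, with a tongue into the slot. Origin: on the rack's top, in the middle. To be left alone.
- blank2: The other blank, the same.
- dish: Bystander: closed round glass dish, 92 mm across, 14 mm high. Origin: centre of its underside.
- disc: Bystander: flat round black disc, 94 mm across, 6 mm thick. Origin: centre of its underside.
- bottle: Bystander: clear bottle 60 mm across, 130 mm high. Origin: centre of its underside.
- jar: Bystander: amber jar 60 mm across, 70 mm high. Origin: centre of its underside.
- tipbox: Bystander: open grey tray with compartments, 120 x 80 x 50 mm. Origin: centre of its underside.
- gauge: Bystander: square steel plate 50 x 50 x 6 mm. Origin: centre of its underside.
There are look-alikes about, which are no part of the job. What is shaped like the rest but green is not meant. What is shaped like the rack but red is not meant.

How it is judged (in metres and radians):
On the way:
1. the plate leans on the sloping rest, lower end at the lip, let go and still (x of plate_mid in the frame of rest_seat between 0.0281335 and 0.0581335 m and y of plate_mid in the frame of rest_seat between -0.018 and 0.018 m and z of plate_mid in the frame of rest_seat between 0.0337904 and 0.0637904 m and angle between the z axis of plate and the z axis of rest, either way round between 0.62 and 0.95 rad and angle between the y axis of plate and the y axis of rest, either way round below 0.25 rad and contact force between the fingers and plate below 0.1 N and linear speed of plate below 0.02 m/s), for 0.2 s.
At the end, for the whole second after the job is handed in: The plate stands on end in the open slot, its weight on the slot's floor, its long axis within 8 degrees of upright and its faces within 8 degrees of the slot's direction, its edge within 3 mm of the slot's back wall, at rest (x of plate_mid in the frame of slot_mouth between 0.007 and 0.013 m and y of plate_mid in the frame of slot_mouth between -0.006 and 0.006 m and z of plate_mid in the frame of slot_mouth between 0.01 and 0.047 m and angle between the x axis of plate and the z axis of rack, either way round below 0.14 rad and angle between the z axis of plate and the y axis of rack, either way round below 0.14 rad and contact force between plate and rack above 0.5 N and linear speed of plate below 0.02 m/s); the robot touches nothing.
It fails at once if the plate is dropped (moves faster than 0.35 m/s while the fingers do not touch it) (linear speed of plate above 0.35 m/s and contact force between the fingers and plate below 0.05 N).
It fails at once if the plate is pressed against the rack with more than 50 N (contact force between plate and rack above 50 N).
It fails at once if a blank or another bystander is moved more than 20 mm (distance of any of blank1, blank2, dish, disc, bottle, jar, tipbox, gauge from where it was at the start of the episode above 0.02 m).
It also fails if it takes over 67 s, if anything falls off the work surface, if the arm or the gripper's body presses on something with over 40 N, if the wrist force passes 120 N, or if a joint passes its speed limit or range.

## Working session

There is one attempt and no reset: what is moved stays moved. The work goes in short steps, Python scripts to look and compute and a tool call to move; the robot and the scene stay as the last step left them, time stands still between calls to the robot, and variables do not carry over. Pictures are saved under pics/ and viewed, about 8 in all and at most 12, crops included, and the job is handed in when it is done.

Besides the shell and the picture viewer there is one more tool, called after ">>>" by a JSON object that holds its "op" and its "data", one argument or row to a line. move_arm: Moves the arm, as the interface text tells. Its arguments: {"type":"object","properties":{"deltas":{"type":"array","items":{"type":"array","items":{"type":"number"}}}},"required":["deltas"]}

```bash
mkdir -p pics
python3 - <<'E'
from plant import bot
import cv2,numpy as np,pickle
d={}
for c in("top","scene"):
    r=bot.capture(c);d[c]=r
    cv2.imwrite(f"pics/{c}0.png",r["pixels"][:,:,::-1])
    print(c,np.round(r["K"],1).tolist(),np.round(r["extrinsics"],3).tolist())
    for n in("plate","riser","rest","rack","slot_mouth","blank1","bottle","jar"):
        try:print(n,[(np.round(x["bbox"]).astype(int).tolist(),round(x["score"],2)) for x in bot.spot_in(c,n)])
        except Exception as e:print(n,e)
pickle.dump(d,open("cal.pkl","wb"))
s=bot.get_state();print({k:np.round(v,3).tolist() for k,v in s.items()})
E
```

```text
top [[520.9, 0.0, 316.1], [0.0, 520.9, 232.1], [0.0, 0.0, 1.0]] [[-0.006, -1.0, -0.017, -72.711], [-0.994, 0.008, -0.106, 536.797], [0.106, 0.016, -0.994, 1118.665], [0.0, 0.0, 0.0, 1.0]]
plate [([141, 208, 182, 271], 0.83), ([238, 121, 268, 157], 0.31)]
riser [([257, 201, 321, 260], 0.36)]
rest [([368, 320, 440, 381], 0.95), ([257, 200, 320, 258], 0.91), ([122, 326, 186, 376], 0.91), ([141, 207, 181, 270], 0.72)]
rack [([487, 236, 557, 291], 0.61), ([392, 206, 450, 254], 0.6)]
slot_mouth [([391, 206, 450, 254], 0.15)]
blank1 [([416, 211, 427, 249], 0.7), ([433, 211, 445, 246], 0.65)]
bottle [([234, 120, 270, 158], 0.59)]
jar [([317, 292, 347, 325], 0.97), ([183, 141, 226, 176], 0.18)]
scene [[578.8, 0.0, 320.5], [0.0, 578.8, 235.8], [0.0, 0.0, 1.0]] [[0.647, 0.763, 0.016, -251.797], [0.487, -0.397, -0.778, -228.34], [-0.587, 0.511, -0.628, 1715.997], [0.0, 0.0, 0.0, 1.0]]
plate [([405, 182, 458, 212], 0.91)]
riser [([412, 200, 449, 219], 0.82)]
rest [([329, 222, 394, 270], 0.95), ([179, 210, 238, 256], 0.79), ([343, 140, 401, 176], 0.63)]
rack [([113, 292, 191, 355], 0.79), ([222, 266, 293, 327], 0.77)]
slot_mouth [([407, 180, 457, 210], 0.17)]
blank1 [([243, 272, 272, 299], 0.72), ([232, 276, 256, 308], 0.59)]
bottle [([431, 237, 465, 293], 0.65)]
jar [([268, 205, 296, 239], 0.89)]
{'t': 0.9, 'qpos': [-1.341, 0.491, 1.559, -0.0, 1.092, -0.106], 'qd': [-0.0, -0.001, 0.002, -0.0, -0.0, 0.001], 'joint_torque': [0.0, -61.245, -25.842, 0.069, 0.045, -0.0], 'tcp_pos': [205.98, -590.075, 231.644], 'tcp_rot': [2.561, -1.819, 0.0], 'force': [0.999, 0.166, -0.208], 'wrist_torque': [0.05, -0.013, 0.01], 'gripper_width': 94.961}
```

View pics/top0.png

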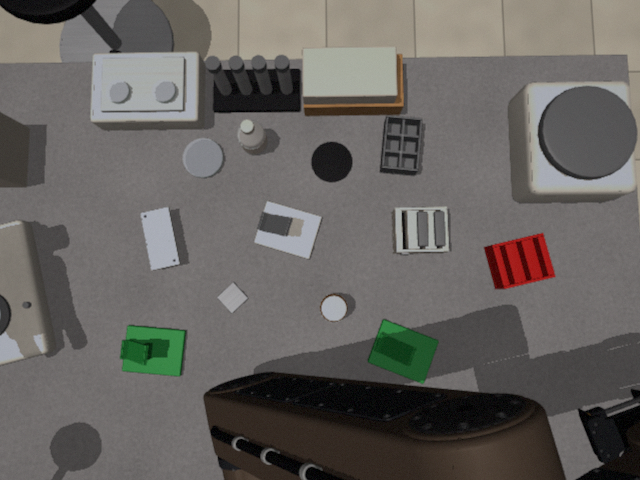

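View pics/scene0.png

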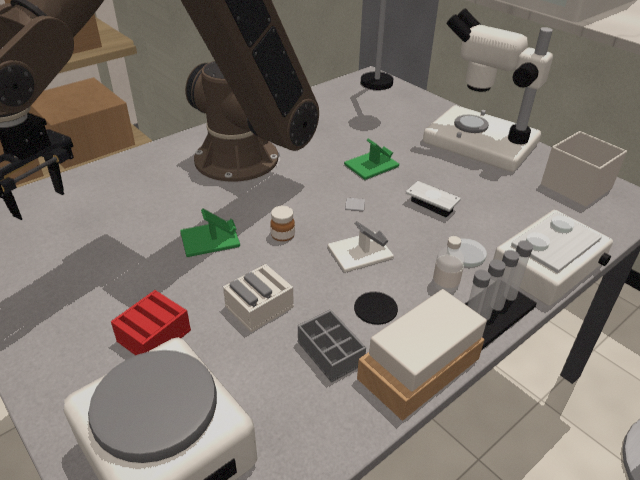

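```bash
cat > h.py <<'E'
import numpy as np,cv2,pickle
from scipy.spatial.transform import Rotation as R
def back(px,K,E,z):
    """pixels -> world points at height z; E world->camera 4x4"""
    px=np.atleast_2d(px).astype(float);Ri=np.array(E)[:3,:3];t=np.array(E)[:3,3]
    c=-Ri.T@t;d=(np.c_[px,np.ones(len(px))]@np.linalg.inv(K).T)@Ri
    return c+d*((z-c[2])/d[:,2])[:,None]
def proj(p,K,E):
    q=np.atleast_2d(p)@np.array(E)[:3,:3].T+np.array(E)[:3,3];q=q@np.array(K).T;return q[:,:2]/q[:,2:]
def wristE(s,T):
    W=np.eye(4);W[:3,:3]=R.from_rotvec(s["tcp_rot"]).as_matrix();W[:3,3]=s["tcp_pos"]
    return np.linalg.inv(W@np.array(T))
def wcap(bot,name):
    s=bot.get_state();r=bot.capture("wrist");E=wristE(s,r["tool_from_camera"])
    cv2.imwrite(f"pics/{name}.png",r["pixels"][:,:,::-1]);pickle.dump((r["pixels"],r["K"],E,s),open(name+".pkl","wb"))
    return s,r,E
def rect(mask,K,E,z):
    """min-area rectangle of mask, in world mm at height z"""
    c=max(cv2.findContours(mask.astype(np.uint8),0,1)[0],key=cv2.contourArea).reshape(-1,2)
    w=back(c,K,E,z)[:,:2].astype(np.float32);(m,sz,a)=cv2.minAreaRect(w);return np.round(m,1),np.round(sz,1),round(a,2)
E
python3 - <<'E'
from plant import bot
from h import *
r=bot.capture("top");K,E=r["K"],r["extrinsics"];im=r["pixels"]
for n,z in(("plate",38),("rest",12),("rack",60),("blank1",72)):
    for o in bot.silhouettes("top",n): print(n,round(o["score"],2),o["bbox"],rect(o["pixels"],K,E,z))
for n,(u0,v0,u1,v1) in dict(rest=(250,195,326,263),rack=(388,200,455,258)).items():
    m=np.zeros(im.shape[:2],bool);c=im[v0:v1,u0:u1].astype(int);m[v0:v1,u0:u1]=c.min(2)>175
    print(n,rect(m,K,E,dict(rest=12,rack=60)[n]),m.sum())
cv2.imwrite("pics/crop.png",cv2.resize(im[190:280,130:460,::-1],None,fx=2.4,fy=2.4,interpolation=cv2.INTER_CUBIC))
s=bot.get_state();w=bot.capture("wrist");print(np.round(w["K"],1).tolist(),np.round(w["tool_from_camera"],3).tolist());print(np.round(R.from_rotvec(s["tcp_rot"]).as_matrix(),3).tolist())
cv2.imwrite("pics/w0.png",w["pixels"][:,:,::-1])
E
```

```text
plate 0.82 [140.3, 208.5, 179.8, 273.2] (array([524.7, 265.3]), array([131.7,  65.3]), 12.58)
rest 0.93 [369.2, 319.2, 440.8, 381.6] (array([ 276.7, -264. ]), array([131.3,  99.8]), 68.98)
rest 0.78 [254.8, 201.5, 321.9, 257.7] (array([544.4, -11.9]), array([131.9, 102.6]), 73.52)
rest 0.6 [120.3, 326.3, 183.5, 377.0] (array([280.1, 282.7]), array([140.3, 104. ]), 84.85)
rack 0.72 [390.2, 205.8, 448.8, 253.8] (array([ 535.5, -297.6]), array([101. , 120.9]), 0.57)
blank1 0.73 [418.2, 212.3, 426.9, 249.0] (array([ 535.4, -301.6]), array([74.6, 22.9]), 1.17)
blank1 0.55 [436.2, 211.5, 445.6, 247.3] (array([ 536.1, -337.5]), array([72.6, 22.9]), 1.47)
blank1 0.42 [142.2, 207.7, 178.0, 268.5] (array([520.7, 254.1]), array([127.1,  66.9]), 12.13)
blank1 0.33 [312.6, 142.8, 352.5, 181.4] (array([ 682.6, -111.6]), array([87.1, 86.4]), 70.5)Traceback (most recent call last):
  File "<stdin>", line 8, in <module>
  File "h.py", line 19, in rect
    c=max(cv2.findContours(mask.astype(np.uint8),0,1)[0],key=cv2.contourArea).reshape(-1,2)
      ~~~^^^^^^^^^^^^^^^^^^^^^^^^^^^^^^^^^^^^^^^^^^^^^^^^^^^^^^^^^^^^^^^^^^^^
ValueError: max() iterable argument is empty
```

Run:
```python
from plant import bot
from h import *
r=bot.capture("top");im=r["pixels"]
cv2.imwrite("pics/crop.png",cv2.resize(im[190:280,130:460,::-1],None,fx=2.4,fy=2.4,interpolation=cv2.INTER_CUBIC))
s,w,E=wcap(bot,"w0");print(np.round(w["K"],1).tolist(),np.round(w["tool_from_camera"],3).tolist());print(np.round(R.from_rotvec(s["tcp_rot"]).as_matrix(),3).tolist())
```

```text
[[394.2, 0.0, 319.7], [0.0, 394.2, 232.8], [0.0, 0.0, 1.0]] [[1.0, -0.001, -0.001, -0.782], [0.001, 0.959, 0.284, -80.606], [0.001, -0.284, 0.959, -152.103], [0.0, 0.0, 0.0, 1.0]]
[[0.329, -0.944, 0.0], [-0.944, -0.329, -0.0], [0.0, 0.0, -1.0]]
```

View pics/crop.png

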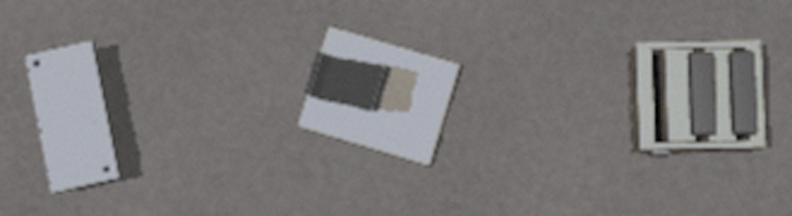

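>>> {"op": "move_arm", "data": {
  "deltas": [
    [1, -0.0175, -0.0409, -0.005, 0],
    [1, -0.0175, -0.0409, -0.005, 0],
    [1, -0.0175, -0.0409, -0.005, 0],
    [1, -0.0175, -0.0409, -0.005, 0],
    [1, -0.0175, -0.0409, -0.005, 0],
    [1, -0.0175, -0.0409, -0.005, 0],
    [1, -0.0175, -0.0409, -0.005, 0],
    [1, -0.0175, -0.0409, -0.005, 0],
    [1, -0.0175, -0.0409, -0.005, 0],
    [1, -0.0175, -0.0409, -0.005, 0]
  ]
}}

```text
t: 2.5
tcp_pos: [535.5, -289.0, 281.9]
tcp_rot: [2.561, -1.819, 0.0]
force: [0.2, -1.2, 0.1]
gripper_width: 95.0
```

>>> {"op": "move_arm", "data": {
  "deltas": [
    [1, 0, 0, 0, -10.3],
    [1, 0, 0, 0, -10.3],
    [1, 0, 0, 0, -10.3],
    [1, 0, 0, 0, -10.3],
    [1, 0, 0, 0, -10.3],
    [1, 0, 0, 0, -10.3],
    [1, 0, 0, 0, -10.2]
  ]
}}

```text
t: 3.38
tcp_pos: [534.4, -290.1, 281.6]
tcp_rot: [3.141, 0.043, -0.0]
force: [-0.5, -0.1, -0.1]
gripper_width: 95.1
```

Run:
```python
from plant import bot
from h import *
s,w,E=wcap(bot,"w1");M=R.from_rotvec(s["tcp_rot"]).as_matrix();print(s["t"],np.round(s["tcp_pos"],1),np.round(M,3).tolist())
for n in("rack","blank1"):
  for o in bot.silhouettes("wrist",n):print(n,round(o["score"],2),o["bbox"],rect(o["pixels"],w["K"],E,60 if n=="rack" else 72))
```

```text
3.375 [ 534.4 -290.1  281.6] [[1.0, 0.028, -0.0], [0.028, -1.0, -0.0], [-0.0, 0.0, -1.0]]
rack 0.82 [204.9, 320.4, 311.5, 428.3] (array([ 473.5, -522.1]), array([110.9,  63.5]), 2.87)
rack 0.72 [274.4, 147.8, 376.2, 268.8] (array([ 537.8, -297.4]), array([ 97.2, 117.7]), 0.35)
blank1 0.73 [283.0, 205.6, 363.5, 225.6] (array([ 537.9, -298.8]), array([73.7, 22.4]), 1.52)
blank1 0.7 [284.1, 238.7, 360.9, 263.5] (array([ 537.8, -334.3]), array([73.8, 24.6]), 1.53)
```

View pics/w1.png

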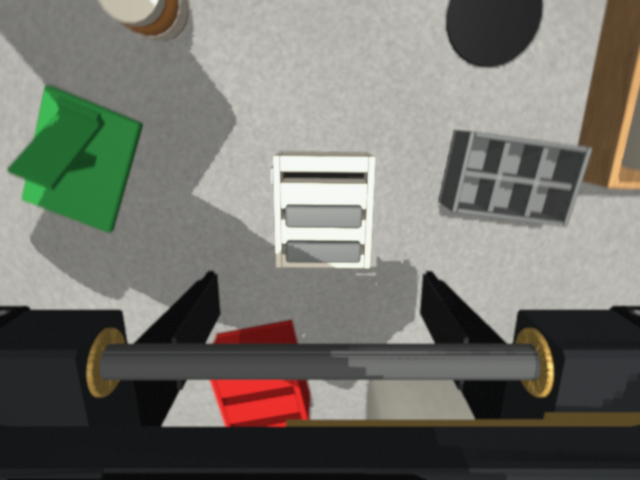

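>>> {"op": "move_arm", "data": {
  "deltas": [
    [1, 0, 0.027, 0.05, 0],
    [1, 0, 0.027, 0.05, 0],
    [1, 0, 0, 0, 0],
    [1, 0, 0, 0, 0]
  ]
}}

```text
t: 4.03
tcp_pos: [536.0, -344.0, 182.9]
tcp_rot: [3.141, 0.03, 0.001]
force: [1.9, 0.6, 1.4]
gripper_width: 95.1
```

Run:
```python
from plant import bot
from h import *
s,w,E=wcap(bot,"w2");M=R.from_rotvec(s["tcp_rot"]).as_matrix();print(s["t"],np.round(s["tcp_pos"],1),np.round(M[:,0],4))
K=w["K"]
for n in("rack","blank1"):
  for o in bot.silhouettes("wrist",n):print(n,round(o["score"],2),o["bbox"],rect(o["pixels"],K,E,60 if n=="rack" else 72))
c=proj([536,-263,60],K,E)[0];print(c)
u,v=c.astype(int);cv2.imwrite("pics/w2c.png",cv2.resize(w["pixels"][max(v-60,0):v+110,u-110:u+110,::-1],None,fx=3.5,fy=3.5,interpolation=cv2.INTER_CUBIC));print(max(v-60,0),u-110)
```

```text
4.025 [ 536.  -344.   182.9] [9.998e-01 1.940e-02 9.000e-04]
rack 0.9 [171.8, 322.3, 308.6, 427.2] (array([ 472.8, -493.2]), array([111. ,  44.8]), 1.03)
rack 0.83 [250.9, 86.6, 400.3, 252.6] (array([ 538. , -300.2]), array([ 96.7, 112.1]), 0.63)
blank1 0.88 [268.8, 155.8, 381.6, 188.4] (array([ 537.6, -299.2]), array([73.4, 22.6]), 1.05)
blank1 0.85 [269.9, 206.1, 377.2, 239.2] (array([ 538.8, -335.1]), array([73.3, 23.7]), 0.42)
[321.67987845 116.45825638]
56 211
```

View pics/w2c.png

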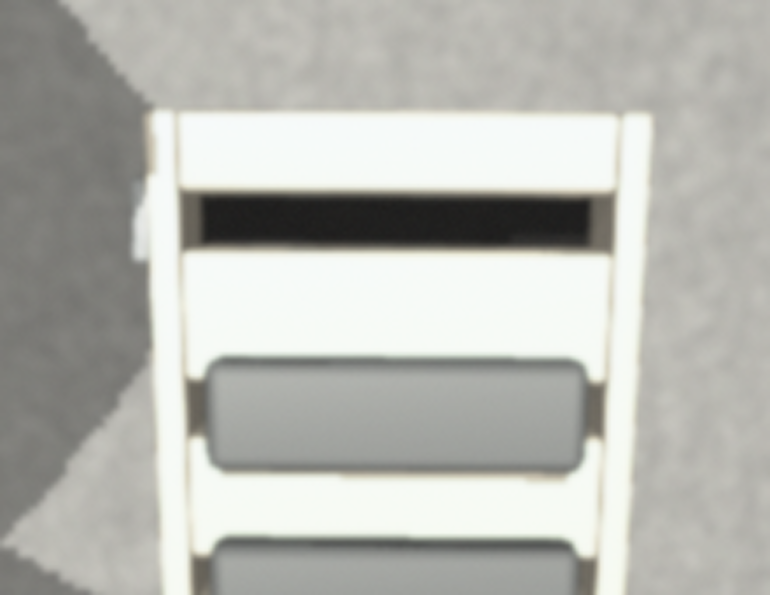

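Run:
```python
from h import *
im,K,E,s=pickle.load(open("w2.pkl","rb"))
g=im.astype(float).mean(2);v0,u0=56,211
def edge(col,lo,hi,axis):
    # subpixel position of strongest gradient
    l=g[lo:hi,col] if axis==0 else g[col,lo:hi]
    d=np.abs(np.diff(l));k=d.argmax();w=d[max(k-1,0):k+2];return lo+max(k-1,0)+.5+(w*np.arange(len(w))).sum()/w.sum()
N=np.array([(u,edge(u,104,118,0)) for u in range(272,378,4)]);S=np.array([(u,edge(u,120,134,0)) for u in range(272,378,4)])
W=np.array([(edge(v,256,266,1),v) for v in range(112,127,2)]);Ea=np.array([(edge(v,382,392,1),v) for v in range(112,127,2)])
for n,a in zip("NSWE",(N,S,W,Ea)):
    p=back(a,K,E,60);f=np.polyfit(p[:,0],p[:,1],1) if n in"NS" else None
    print(n,np.round(np.median(p,0),1), f is not None and (np.round(np.degrees(np.arctan(f[0])),2),np.round(np.polyval(f,537),1)))
```

```text
N [ 537.5 -259.2   60. ] (np.float64(0.76), np.float64(-259.2))
S [ 537.7 -269.9   60. ] (np.float64(0.8), np.float64(-269.8))
W [ 495.9 -265.4   60. ] False
E [ 579.4 -263.8   60. ] False
```

>>> {"op": "move_arm", "data": {
  "deltas": [
    [1, -0.002, -0.051, -0.0094, 0],
    [1, -0.002, -0.051, -0.0094, 0],
    [1, -0.002, -0.051, -0.0094, 0],
    [1, -0.002, -0.051, -0.0094, 0],
    [1, -0.002, -0.051, -0.0094, 0],
    [1, 0, 0, 0, 8.8],
    [1, 0, 0, 0, 8.8],
    [1, 0, 0, 0, 0]
  ]
}}

```text
t: 5.18
tcp_pos: [520.3, -88.8, 229.9]
tcp_rot: [3.11, -0.445, 0.003]
force: [-0.1, -0.8, 0.7]
gripper_width: 95.0
```

Run:
```python
from plant import bot
from h import *
s,w,E=wcap(bot,"w3");M=R.from_rotvec(s["tcp_rot"]).as_matrix();print(s["t"],np.round(s["tcp_pos"],1),np.round(M[:,0],4))
K=w["K"]
for o in bot.silhouettes("wrist","rest"):print(round(o["score"],2),o["bbox"],rect(o["pixels"],K,E,12))
cv2.imwrite("pics/w3c.png",w["pixels"][0:320,120:520,::-1])
```

```text
5.175 [520.3 -88.8 229.9] [ 0.9599 -0.2803  0.0022]
0.73 [162.1, 378.0, 203.8, 422.8] (array([ 308.2, -263.1]), array([64. , 43.2]), 68.8)
0.57 [264.5, 32.0, 382.9, 187.6] (array([546. ,  -9.1]), array([132.4,  99.1]), 72.76)
```

View pics/w3c.png

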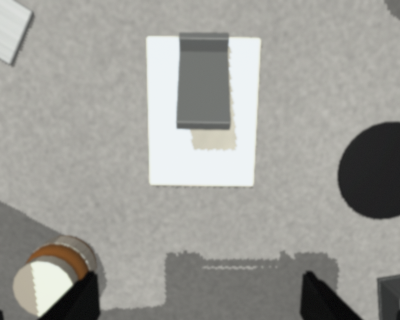

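Run:
```python
from h import *
im,K,E,s=pickle.load(open("w3.pkl","rb"))
m=(im.min(2)>215).astype(np.uint8);m[:, :230]=0;m[:,420:]=0;m[230:]=0
c=max(cv2.findContours(m,0,1)[0],key=cv2.contourArea)
h=cv2.convexHull(c);q=cv2.approxPolyDP(h,6,True).reshape(-1,2);print(q.tolist())
print(np.round(back(q,K,E,12),1).tolist(),rect(m,K,E,12))
# board side edges predicted vs: seat & top in pixels for estimates
for yaw in(-106.5,-107):
  a=np.radians(yaw);X=np.array([np.cos(a),np.sin(a)]);Y=np.array([-X[1],X[0]])
  mid=np.array(rect(m,K,E,12)[0]);o=mid+5*X
  for p in((-55,20,30),(-55,-20,30),(0.2,20,85.2),(0.2,-20,85.2)):
    print(yaw,p,np.round(proj(np.r_[o+p[0]*X+p[1]*Y,p[2]],K,E),1)-[120,0])
```

```text
[[268, 37], [379, 39], [371, 185], [270, 182]]
[[519.2, 63.7, 12.0], [609.7, 35.5, 12.0], [572.3, -84.4, 12.0], [481.6, -54.8, 12.0]] (array([545.8, -10.1]), array([127. ,  97.6]), 72.78)
-106.5 (-55, 20, 30) [[227.   50.7]]
-106.5 (-55, -20, 30) [[178.2  50.5]]
-106.5 (0.2, 20, 85.2) [[230.5 121.6]]
-106.5 (0.2, -20, 85.2) [[175.3 121.4]]
-107 (-55, 20, 30) [[227.5  50.9]]
-107 (-55, -20, 30) [[178.7  50.3]]
-107 (0.2, 20, 85.2) [[230.4 121.8]]
-107 (0.2, -20, 85.2) [[175.2 121.1]]
```

>>> {"op": "move_arm", "data": {
  "deltas": [
    [1, -0.0274, -0.0505, 0, 0],
    [1, -0.0274, -0.0505, 0, 0],
    [1, -0.0274, -0.0505, 0, 0],
    [1, -0.0274, -0.0505, 0, 0],
    [1, -0.0274, -0.0505, 0, 0],
    [1, -0.0274, -0.0505, 0, 0]
  ]
}}

```text
t: 6.02
tcp_pos: [447.2, 249.4, 229.0]
tcp_rot: [-3.11, 0.443, -0.001]
force: [1.1, 0.1, 0.3]
gripper_width: 94.9
```

>>> {"op": "move_arm", "data": {
  "deltas": [
    [1, 0, 0, 0.01, 10.2],
    [1, 0, 0, 0.01, 10.2],
    [1, 0, 0, 0.01, 10.2],
    [1, 0, 0, 0.01, 10.2],
    [1, 0, 0, 0, 10.2],
    [1, 0, 0, 0, 10.2],
    [1, 0, 0, 0, 0]
  ]
}}

```text
t: 6.9
tcp_pos: [447.8, 247.6, 188.8]
tcp_rot: [-2.452, 1.964, -0.0]
force: [0.1, 1.1, -0.1]
gripper_width: 95.1
```

Run:
```python
from plant import bot
from h import *
s,w,E=wcap(bot,"w4");M=R.from_rotvec(s["tcp_rot"]).as_matrix();print(s["t"],np.round(s["tcp_pos"],1),np.round(M[:,:2].T,4).tolist())
K=w["K"]
for n,z in(("plate",38),("riser",30)):
  for o in bot.silhouettes("wrist",n):print(n,round(o["score"],2),o["bbox"],rect(o["pixels"],K,E,z))
cv2.imwrite("pics/w4c.png",w["pixels"][0:320,120:520,::-1])
```

```text
6.9 [447.8 247.6 188.8] [[0.2184, -0.9759, 0.0], [-0.9759, -0.2184, -0.0003]]
```

View pics/w4c.png

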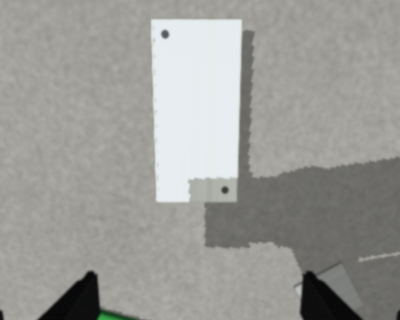

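Run:
```python
from h import *
im,K,E,s=pickle.load(open("w4.pkl","rb"))
b=back([(271.3,19),(361.7,19),(357.5,201.5),(276,202)],K,E,38)[:,:2];c=b.mean(0);print(np.round(b,1).tolist(),np.round(c,1))
d=(b[0]+b[1]-b[2]-b[3])/2;print(np.linalg.norm(d),np.degrees(np.arctan2(d[1],d[0])),np.linalg.norm(b[0]-b[1]),np.linalg.norm(b[2]-b[3]))
M=R.from_rotvec(s["tcp_rot"]).as_matrix()
g=c+15*d/np.linalg.norm(d);print("grasp",g,"tool delta",M.T@np.r_[g-s["tcp_pos"][:2],34-2-s["tcp_pos"][2]])
```

```text
[[581.8, 312.8], [595.3, 251.8], [470.1, 223.3], [455.9, 285.5]] [525.8 268.4]
128.61073469249268 12.51217395457333 62.43037244877912 63.819504281374705
grasp [540.41176547 271.6106799 ] tool delta [ -3.21363788 -95.54051499 156.83491341]
```

>>> {"op": "move_arm", "data": {
  "deltas": [
    [1, -0.0015, -0.0478, 0.02, 0],
    [1, -0.0015, -0.0477, 0.02, 0],
    [1, 0, 0, 0.04, 0],
    [1, 0, 0, 0.04, 0],
    [1, 0, 0, 0.025, 0],
    [1, 0, 0, 0.011, 0],
    [1, 0, 0, 0, 0]
  ]
}}

```text
t: 7.92
tcp_pos: [540.3, 271.2, 32.5]
tcp_rot: [2.45, -1.966, -0.0]
force: [-0.2, 0.3, 1.3]
gripper_width: 95.3
```

>>> {"op": "move_arm", "data": {
  "deltas": [
    [0.72, 0, 0, 0, 0],
    [0.69, 0, 0, 0, 0],
    [0.65, 0, 0, 0, 0],
    [0.5, 0, 0, 0, 0],
    [0.4, 0, 0, 0, 0],
    [0.4, 0, 0, 0, 0]
  ]
}}

```text
t: 8.68
tcp_pos: [540.5, 271.2, 33.0]
tcp_rot: [-2.449, 1.967, -0.001]
force: [-1.7, -0.6, 5.1]
gripper_width: 63.5
```

>>> {"op": "move_arm", "data": {
  "deltas": [
    [0.4, 0, 0, -0.005, 0],
    [0.4, 0, 0, -0.015, 0],
    [0.4, 0, 0, -0.04, 0],
    [0.4, 0, 0, -0.05, 0],
    [0.4, 0, 0, -0.05, 0],
    [0.4, 0, 0, -0.03, 0],
    [0.4, 0, 0, 0, 0]
  ]
}}

```text
t: 9.55
tcp_pos: [540.8, 271.4, 225.4]
tcp_rot: [-2.446, 1.965, -0.004]
force: [-0.0, -1.0, -1.9]
gripper_width: 63.7
```

Run:
```python
from plant import bot
from h import *
s,w,E=wcap(bot,"w5");print(s["t"],np.round(s["tcp_pos"],1),s["force"],s["gripper_width"])
r=bot.capture("scene")["pixels"]
c=np.round(proj(s["tcp_pos"],*[pickle.load(open("cal.pkl","rb"))["scene"][k] for k in("K","extrinsics")])[0]).astype(int);print(c)
a=cv2.resize(r[c[1]-60:c[1]+60,c[0]-60:c[0]+60],(480,480),interpolation=2)
b=cv2.resize(w["pixels"][:, 160:480],(320,480))
cv2.imwrite("pics/w5c.png",np.hstack([a,b])[:,:,::-1])
```

```text
9.55 [540.8 271.4 225.4] [-0.01697971 -0.96462065 -1.94342013] 63.7115141337168
[448 133]
```

View pics/w5c.png

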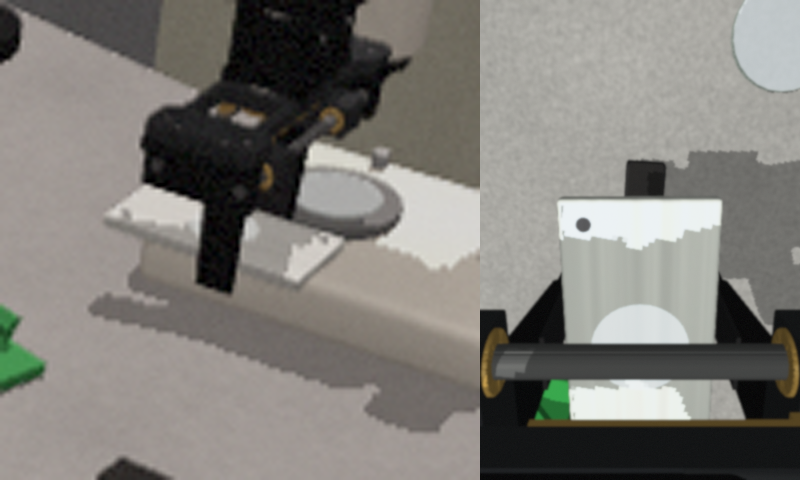

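>>> {"op": "move_arm", "data": {
  "deltas": [
    [0.4, 0.025, 0.0045, 0, 0],
    [0.4, 0.045, 0.008, 0, 0],
    [0.4, 0.05, 0.009, 0, 0],
    [0.4, 0.05, 0.009, 0, 0],
    [0.4, 0.045, 0.008, 0, 0],
    [0.4, 0.0447, 0.0083, 0, 0],
    [0.4, 0, 0, 0, 0]
  ]
}}

```text
t: 10.52
tcp_pos: [550.0, 5.0, 220.9]
tcp_rot: [2.444, -1.971, -0.004]
force: [0.2, 1.3, -2.5]
gripper_width: 63.9
```

>>> {"op": "move_arm", "data": {
  "deltas": [
    [0.4, 0, 0, 0.01, -8],
    [0.4, 0, 0, 0.01, -9],
    [0.4, 0, 0, 0.01, -9],
    [0.4, 0, 0, 0.01, -9],
    [0.4, 0, 0, 0.01, -9],
    [0.4, 0, 0, 0.01, -9],
    [0.4, 0, 0, 0.01, -7.5],
    [0.4, 0, 0, 0, 0]
  ]
}}

```text
t: 11.52
tcp_pos: [549.7, 8.3, 151.1]
tcp_rot: [3.107, -0.466, -0.005]
force: [-0.1, 0.5, -1.5]
gripper_width: 63.4
```

Run:
```python
from plant import bot
from h import *
s,w,E=wcap(bot,"w6");M=R.from_rotvec(s["tcp_rot"]).as_matrix();print(s["t"],np.round(s["tcp_pos"],1),np.round(s["force"],2),np.degrees(np.arctan2(M[1,0],M[0,0])))
K=w["K"];p=np.array(s["tcp_pos"])
print("delta to start",M.T@(np.array([552,7.8,88])-p))
g=w["pixels"].astype(float).mean(2)
for u in(290,320,350):
    d=np.abs(np.diff(g[150:290,u]));print(u,150+np.argsort(d)[-4:],np.sort(d)[-4:])
for y in(-50,-54,-46):print(y,proj(p+M@[0,y,-5],K,E))
```

```text
11.525 [549.7   8.3 151.1] [-0.14  0.5  -1.48] -17.07681422384522
delta to start [ 2.54083667 -0.19663955 63.04212289]
290 [166 199 196 195] [31.66666667 32.33333333 38.66666667 42.33333333]
320 [198 166 171 172] [30.         32.33333333 43.         46.66666667]
350 [199 166 171 172] [28.66666667 33.33333333 42.         45.66666667]
-50 [[320.26896569 201.60147194]]
-54 [[320.26341059 191.19649418]]
-46 [[320.27443748 211.85038403]]
```

>>> {"op": "move_arm", "data": {
  "deltas": [
    [0.4, 0.0025, 0, 0.03, 0],
    [0.4, 0, 0, 0.022, 0],
    [0.4, 0, 0, 0.005, 0],
    [0.4, 0, 0, 0.004, 0],
    [0.4, 0, 0, 0.002, 0],
    [0.4, 0, 0, 0, 0]
  ]
}}

```text
t: 12.32
tcp_pos: [553.2, 6.8, 90.1]
tcp_rot: [3.107, -0.466, 0.001]
force: [-0.2, 1.4, -1.7]
gripper_width: 63.8
```

>>> {"op": "move_arm", "data": {
  "deltas": [
    [0.4, 0, -0.0001, 0.0032, 0],
    [0.4, 0, -0.0001, 0.0032, 0],
    [0.4, 0, 0, 0, 0]
  ]
}}

```text
t: 12.7
tcp_pos: [553.6, 7.1, 84.0]
tcp_rot: [-3.107, 0.466, -0.003]
force: [-0.6, 2.7, 7.3]
gripper_width: 63.8
```

>>> {"op": "move_arm", "data": {
  "deltas": [
    [0.4, 0, 0.0006, 0.0031, 0],
    [0.4, 0, 0.0008, 0.0031, 0],
    [0.4, 0, 0, 0, 0]
  ]
}}

```text
t: 13.08
tcp_pos: [553.3, 6.0, 77.9]
tcp_rot: [-3.106, 0.466, -0.003]
force: [0.3, 5.2, 6.4]
gripper_width: 63.8
```

>>> {"op": "move_arm", "data": {
  "deltas": [
    [0.4, 0, 0.0014, 0.0028, 0],
    [0.4, 0, 0.0016, 0.0028, 0],
    [0.4, 0, 0, 0, 0]
  ]
}}

```text
t: 13.45
tcp_pos: [552.4, 3.3, 72.3]
tcp_rot: [-3.106, 0.466, -0.003]
force: [-0.3, 7.2, 6.8]
gripper_width: 64.0
```

Run:
```python
from plant import bot
from h import *
s,w,E=wcap(bot,"w7");print(s["t"],np.round(s["tcp_pos"],1),np.round(s["force"],2),s["gripper_width"])
C=pickle.load(open("cal.pkl","rb"))["scene"];r=bot.capture("scene")["pixels"]
c=np.round(proj(s["tcp_pos"],C["K"],C["extrinsics"])[0]).astype(int);print(c)
a=cv2.resize(r[c[1]-50:c[1]+50,c[0]-50:c[0]+50],(480,480),interpolation=2)
b=cv2.resize(w["pixels"][:, 160:480],(320,480))
cv2.imwrite("pics/w7c.png",np.hstack([a,b])[:,:,::-1])
```

```text
13.45 [552.4   3.3  72.3] [-0.26  7.17  6.77] 64.0217250299755
[367 228]
```

View pics/w7c.png

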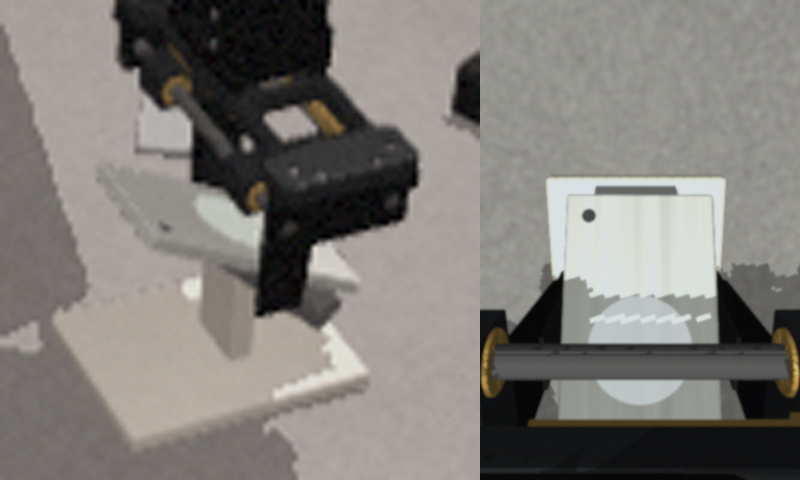

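>>> {"op": "move_arm", "data": {
  "deltas": [
    [0.4, 0, 0.0013, 0.0017, 0],
    [0.4, 0, 0, 0, 0]
  ]
}}

```text
t: 13.8
tcp_pos: [552.1, 2.2, 70.7]
tcp_rot: [-3.106, 0.466, -0.004]
force: [-0.3, 6.9, 7.9]
gripper_width: 63.9
```

>>> {"op": "move_arm", "data": {
  "deltas": [
    [0.4, 0, -0.0014, 0.0014, 0],
    [0.4, 0, -0.0014, 0.0014, 0],
    [0.4, 0, 0, 0, 0]
  ]
}}

```text
t: 14.18
tcp_pos: [553.3, 4.3, 68.2]
tcp_rot: [-3.107, 0.466, -0.005]
force: [-0.5, 2.0, 11.5]
gripper_width: 63.7
```

Run:
```python
from plant import bot
from h import *
s,w,E=wcap(bot,"w8");M=R.from_rotvec(s["tcp_rot"]).as_matrix();p=np.array(s["tcp_pos"]);print(s["t"],np.round(p,1),np.round(s["force"],2))
K=w["K"];g=w["pixels"].astype(float).mean(2)
for u in(300,320,340):
    d=np.abs(np.diff(g[150:290,u]));k=np.argsort(d)[-6:];print(u,150+k,d[k].round())
G=p+[0,0,1.3]
for th in(25,30,35,40,45,50):
    t=np.radians(th);q=G+M@[0,-51*np.cos(t)-4*np.sin(t),51*np.sin(t)-4*np.cos(t)]
    l=G+M@[0,-51*np.cos(t)+4*np.sin(t),51*np.sin(t)+4*np.cos(t)]
    hw=[proj(q+M@[sx,0,0],K,E)[0] for sx in(-32,32)]
    print(th,"top edge px",np.round(hw,1).tolist(),"low edge world",l.round(1))
m=g[150:290];
```

```text
14.175 [553.3   4.3  68.2] [-0.54  1.99 11.47]
300 [190 197 180 196 188 189] [26. 28. 28. 34. 35. 44.]
320 [190 180 197 196 188 189] [27. 28. 28. 33. 35. 43.]
340 [179 180 197 196 188 189] [26. 27. 29. 32. 36. 44.]
25 top edge px [[246.6, 196.1], [393.9, 195.9]] low edge world [566.4  46.8  44.4]
30 top edge px [[248.4, 198.1], [392.1, 198.0]] low edge world [565.7  44.6  40.6]
35 top edge px [[250.2, 200.9], [390.3, 200.8]] low edge world [564.9  42.   37. ]
40 top edge px [[251.8, 204.4], [388.7, 204.3]] low edge world [564.1  39.2  33.7]
45 top edge px [[253.3, 208.4], [387.2, 208.3]] low edge world [563.1  36.   30.7]
50 top edge px [[254.7, 213.0], [385.8, 212.9]] low edge world [562.1  32.7  27.9]
```

Run:
```python
from h import *
from scipy.optimize import least_squares
for f in("w6","w7","w8"):
    im,K,E,s=pickle.load(open(f+".pkl","rb"));M=R.from_rotvec(s["tcp_rot"]).as_matrix();p=np.array(s["tcp_pos"]);g=cv2.GaussianBlur(im,(3,3),0).astype(float).mean(2)
    L=[];Rr=[]
    for v in range(204,268,4):
        a=np.abs(np.diff(g[v,236:268]));b=np.abs(np.diff(g[v,374:404]));L.append((236.5+a.argmax(),v));Rr.append((374.5+b.argmax(),v))
    L,Rr=np.array(L),np.array(Rr)
    vt=[150+.5+np.abs(np.diff(g[150:230,u]))[30:].argmax()+30 for u in range(290,350,6)]
    print(f,"left",L[::3].tolist(),"right",Rr[::3].tolist(),"edge v",sorted(vt)[::3])
    fl=np.polyfit(L[:,1],L[:,0],1);fr=np.polyfit(Rr[:,1],Rr[:,0],1)
    w=lambda v:np.polyval(fr,v)-np.polyval(fl,v)
    Kf=K[0,0]
    out=[]
    for v in(205,235,265):
        Z=64*Kf/w(v);u=(np.polyval(fr,v)+np.polyval(fl,v))/2
        c=np.array([(u-K[0,2])/Kf*Z,(v-K[1,2])/Kf*Z,Z]);Wc=np.linalg.inv(E)@np.r_[c,1];out.append(M.T@(Wc[:3]-p))
    print(np.round(out,1).tolist(),"tilt",np.degrees(np.arctan2(out[0][2]-out[2][2],out[2][1]-out[0][1])))
```

```text
w6 left [[237.5, 204.0], [237.5, 216.0], [256.5, 228.0], [239.5, 240.0], [240.5, 252.0], [240.5, 264.0]] right [[400.5, 204.0], [400.5, 216.0], [399.5, 228.0], [399.5, 240.0], [397.5, 252.0], [397.5, 264.0]] edge v [np.float64(195.5), np.float64(198.5), np.float64(199.5), np.float64(199.5)]
[[0.8, -46.5, 4.7], [0.2, -34.6, 2.0], [-0.5, -22.6, -0.8]] tilt 12.800661071812444
w7 left [[245.5, 204.0], [261.5, 216.0], [244.5, 228.0], [244.5, 240.0], [243.5, 252.0], [243.5, 264.0]] right [[393.5, 204.0], [402.5, 216.0], [402.5, 228.0], [401.5, 240.0], [401.5, 252.0], [400.5, 264.0]] edge v [np.float64(185.5), np.float64(185.5), np.float64(185.5), np.float64(185.5)]
[[3.1, -44.1, 15.7], [1.7, -33.7, 4.9], [0.5, -24.2, -4.9]] tilt 46.00995073013365
w8 left [[247.5, 204.0], [262.5, 216.0], [245.5, 228.0], [245.5, 240.0], [244.5, 252.0], [243.5, 264.0]] right [[391.5, 204.0], [402.5, 216.0], [402.5, 228.0], [402.5, 240.0], [401.5, 252.0], [400.5, 264.0]] edge v [np.float64(189.5), np.float64(189.5), np.float64(189.5), np.float64(189.5)]
[[2.6, -42.5, 22.8], [1.7, -33.1, 7.0], [1.0, -24.9, -6.8]] tilt 59.2769552623768
```

>>> {"op": "move_arm", "data": {
  "deltas": [
    [0.4, 0, 0.002, -0.002, 0],
    [0.4, 0, 0.002, -0.002, 0],
    [0.4, 0, 0, 0, 0]
  ]
}}

```text
t: 14.6
tcp_pos: [551.4, 0.4, 71.3]
tcp_rot: [-3.107, 0.466, -0.002]
force: [0.7, 1.3, 3.4]
gripper_width: 63.9
```

>>> {"op": "move_arm", "data": {
  "deltas": [
    [0.4, 0, 0.0014, 0.0014, 0],
    [0.4, 0, 0, 0, 0]
  ]
}}

```text
t: 14.85
tcp_pos: [551.2, -0.5, 70.3]
tcp_rot: [-3.106, 0.466, -0.003]
force: [1.4, 8.8, 10.1]
gripper_width: 63.9
```

>>> {"op": "move_arm", "data": {
  "deltas": [
    [0.4, 0, 0.0014, 0.0014, 0],
    [0.4, 0, 0, 0, 0]
  ]
}}

```text
t: 15.1
tcp_pos: [550.8, -1.6, 69.0]
tcp_rot: [-3.106, 0.466, -0.003]
force: [1.2, 9.8, 11.5]
gripper_width: 64.0
```

Run:
```python
from plant import bot
from h import *
s,w,E=wcap(bot,"w9");print(s["t"],np.round(s["tcp_pos"],1),np.round(s["force"],2),s["wrist_torque"])
C=pickle.load(open("cal.pkl","rb"))["scene"];r=bot.capture("scene")["pixels"]
a=cv2.resize(r[180:280,317:417],(480,480),interpolation=2)
b=cv2.resize(w["pixels"][:, 160:480],(320,480))
cv2.imwrite("pics/w9c.png",np.hstack([a,b])[:,:,::-1])
```

```text
15.1 [550.8  -1.6  69. ] [ 1.2   9.81 11.5 ] [ 1.32537914 -0.17523733 -0.02193127]
```

View pics/w9c.png

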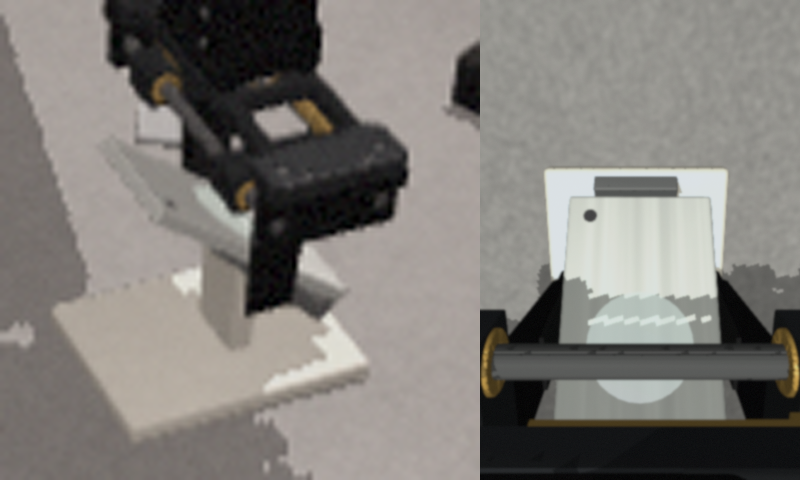

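>>> {"op": "move_arm", "data": {
  "deltas": [
    [0.4, 0, 0.0014, 0.0014, 0],
    [0.4, 0, 0, 0, 0]
  ]
}}

```text
t: 15.45
tcp_pos: [550.4, -2.9, 67.7]
tcp_rot: [-3.106, 0.466, -0.003]
force: [0.6, 10.8, 13.3]
gripper_width: 63.9
```

>>> {"op": "move_arm", "data": {
  "deltas": [
    [0.4, 0, 0.0007, 0.0007, 0],
    [0.4, 0, 0, 0, 0]
  ]
}}

```text
t: 15.7
tcp_pos: [550.2, -3.4, 67.2]
tcp_rot: [-3.106, 0.466, -0.003]
force: [-0.5, 13.1, 15.3]
gripper_width: 63.6
```

```bash
cat >> h.py <<'E'
def tilt(f):
    """plate tilt from the converging side edges in wrist view (rows below its lower end)"""
    im,K,E,s=pickle.load(open(f+".pkl","rb"));g=cv2.GaussianBlur(im,(3,3),0).astype(float)
    out=[]
    for v in range(202,232,2):
        a=np.abs(np.diff(g[v,240:258],axis=0)).sum(1);b=np.abs(np.diff(g[v,382:399],axis=0)).sum(1)
        out.append((v,240.5+a.argmax(),382.5+b.argmax()))
    o=np.array(out);return o
E
python3 - <<'E'
from plant import bot
from h import *
s,w,E=wcap(bot,"w10")
for f in("w7","w9","w10"):
    o=tilt(f);print(f,o[::2].tolist())
    im=pickle.load(open(f+".pkl","rb"))[0].astype(int);print(im[174:206:1,320].sum(1)//3)
s=bot.get_state();print(s["t"],np.round(s["tcp_pos"],1),np.round(s["force"],2),s["wrist_torque"])
E
```

```text
w7 [[202.0, 245.5, 393.5], [206.0, 245.5, 393.5], [210.0, 245.5, 393.5], [214.0, 245.5, 393.5], [218.0, 245.5, 393.5], [222.0, 244.5, 394.5], [226.0, 244.5, 394.5], [230.0, 244.5, 394.5]]
[136 132 147 174 200 214 220 221 222 222 216 189 146 111 100  98  99 100
 100 108 129 163 192 205 210 210 210 211 210 210 210 211]
w9 [[202.0, 248.5, 390.5], [206.0, 247.5, 391.5], [210.0, 247.5, 391.5], [214.0, 247.5, 391.5], [218.0, 247.5, 392.5], [222.0, 246.5, 392.5], [226.0, 246.5, 392.5], [230.0, 246.5, 392.5]]
[222 208 162 116 100  99  98 100 100  99 100 101 102 109 116 109  95  85
  82  83  83  90 115 154 184 197 200 200 200 200 199 200]
w10 [[202.0, 248.5, 390.5], [206.0, 248.5, 390.5], [210.0, 248.5, 390.5], [214.0, 247.5, 391.5], [218.0, 247.5, 391.5], [222.0, 247.5, 391.5], [226.0, 246.5, 392.5], [230.0, 246.5, 392.5]]
[111 101  99  99 100 100 100 101 102 105 113 118 110  93  85  83  84  83
  82  81  82  86 107 144 177 192 196 197 197 197 197 197]
15.75 [550.3  -3.4  67.2] [ 0.31 12.23 15.12] [ 1.71764589 -0.07107576 -0.01064697]
```

>>> {"op": "move_arm", "data": {
  "deltas": [
    [0.4, 0, 0.001, 0.001, 0],
    [0.4, 0, 0.0007, 0.0007, 0],
    [0.4, 0, 0, 0, 0]
  ]
}}

```text
t: 16.12
tcp_pos: [549.8, -5.0, 65.7]
tcp_rot: [-3.106, 0.466, -0.004]
force: [-0.9, 13.7, 18.1]
gripper_width: 63.3
```

>>> {"op": "move_arm", "data": {
  "deltas": [
    [0.4, 0, -0.0017, 0.0017, 0],
    [0.4, 0, -0.0017, 0.0017, 0],
    [0.4, 0, 0, 0, 0]
  ]
}}

```text
t: 16.5
tcp_pos: [551.5, -2.4, 62.6]
tcp_rot: [-3.106, 0.466, -0.007]
force: [0.7, 7.1, 19.3]
gripper_width: 63.7
```

```bash
cat >> h.py <<'E'
O=np.array([545.,-15.]);X=np.array([-.2924,-.9563])
def low(bot,f):
    s,w,E=wcap(bot,f);o=tilt(f);K=w["K"];v=o[:,0]
    W=np.polyval(np.polyfit(v,o[:,2]-o[:,1],1),[196.,202,230]);r=[]
    for vv,ww in zip((196.,202,230),W):
        Z=64*K[0,0]/ww;yc=(vv-K[1,2])/K[0,0]*Z;T=np.array(w["tool_from_camera"]);q=T[:3,:3]@[0,yc,Z]+T[:3,3];r.append(q)
    p=np.array(s["tcp_pos"]);xr=(p[:2]-O)@X
    print(round(s["t"],2),np.round(p,1),np.round(s["force"],1),"tilt",np.degrees(np.arctan2(r[1][2]-r[2][2],r[2][1]-r[1][1])).round(1),"end top corner rest x,z",np.round([xr+r[0][1],p[2]-r[0][2]],1))
    print((w["pixels"][176:212,320].astype(int).sum(1)//3).tolist())
E
python3 - <<'E'
from plant import bot
from h import *
low(bot,"w11")
E
```

```text
16.5 [551.5  -2.4  62.6] [ 0.7  7.1 19.3] tilt 46.0 end top corner rest x,z [-59.8  35.3]
[209, 164, 119, 101, 99, 99, 100, 100, 101, 101, 101, 103, 107, 113, 114, 101, 88, 84, 83, 84, 91, 117, 153, 179, 189, 192, 193, 193, 193, 192, 192, 193, 192, 193, 192, 193]
```

>>> {"op": "move_arm", "data": {
  "deltas": [
    [0.4, 0, -0.0007, -0.0007, 0],
    [0.4, 0, 0, 0, 0],
    [0.69, 0, 0, 0, 0],
    [0.71, 0, 0, 0, 0],
    [0.75, 0, 0, 0, 0],
    [0.85, 0, 0, 0, 0],
    [1, 0, 0, 0, 0],
    [1, 0, 0, 0, 0],
    [1, 0, 0, 0, 0]
  ]
}}

```text
t: 17.68
tcp_pos: [550.3, -2.0, 61.6]
tcp_rot: [3.107, -0.466, 0.0]
force: [0.2, 0.9, 0.4]
gripper_width: 95.0
```

Run:
```python
from plant import bot
from h import *
low(bot,"w12")
s=bot.get_state();print(s["gripper_width"],s["wrist_torque"])
```

```text
17.68 [550.3  -2.   61.6] [0.2 0.9 0.4] tilt 45.3 end top corner rest x,z [-59.7  34.1]
[204, 165, 121, 101, 96, 97, 97, 97, 98, 98, 99, 100, 102, 109, 114, 103, 89, 82, 81, 83, 101, 134, 165, 179, 182, 182, 183, 183, 183, 183, 184, 184, 183, 183, 183, 184]
95.2075396433599 [-0.11324888 -0.08708083  0.04325169]
```

>>> {"op": "move_arm", "data": {
  "deltas": [
    [1, 0, 0, 0, 0],
    [1, 0, 0, -0.02, 0],
    [1, 0, 0, -0.023, 0],
    [1, 0, 0.015, 0, 0],
    [1, 0, 0.0154, 0, 0],
    [1, 0, 0, 0, 0],
    [1, 0, 0, 0, 0]
  ]
}}

```text
t: 18.6
tcp_pos: [541.2, -31.4, 104.1]
tcp_rot: [-3.107, 0.467, 0.001]
force: [-0.4, 0.3, -1.0]
gripper_width: 95.1
```

Run:
```python
from plant import bot
from h import *
s,w,E=wcap(bot,"w13");K=w["K"];M=R.from_rotvec(s["tcp_rot"]).as_matrix();p=np.array(s["tcp_pos"])
print(p.round(1),"rest x,y",((p[:2]-O)@X).round(1),((p[:2]-O)@[-X[1],X[0]]).round(1),np.degrees(np.arctan2(M[1,0],M[0,0])))
print("sil",[(o["score"],o["bbox"]) for o in bot.silhouettes("wrist","plate")])
g=w["pixels"].astype(float)
for v in(200,220,240):
    a=np.abs(np.diff(g[v,235:280],axis=0)).sum(1);b=np.abs(np.diff(g[v,360:405],axis=0)).sum(1);print(v,235+np.argsort(a)[-3:],360+np.argsort(b)[-3:])
```

```text
[541.2 -31.4 104.1] rest x,y 16.8 1.1 -17.105189235038008
sil [(0.78, [244.3, 126.5, 401.4, 344.6])]
200 [255 240 239] [393 387 394]
220 [253 240 241] [392 389 393]
240 [241 243 242] [389 393 392]
```

>>> {"op": "move_arm", "data": {
  "deltas": [
    [0.72, 0, 0, 0, 0],
    [0.69, 0, 0, 0, 0],
    [0.65, 0, 0, 0, 0],
    [0.5, 0, 0, 0, 0],
    [0.4, 0, 0, 0, 0],
    [0.4, 0, 0, 0, 0]
  ]
}}

```text
t: 19.45
tcp_pos: [541.5, -31.1, 104.7]
tcp_rot: [3.107, -0.466, 0.001]
force: [1.0, 1.3, 0.0]
gripper_width: 64.0
```

>>> {"op": "move_arm", "data": {
  "deltas": [
    [0.4, 0, -0.0067, -0.0063, 0],
    [0.4, 0, -0.0068, -0.0059, 0],
    [0.4, 0, -0.0075, -0.005, 0],
    [0.4, 0, -0.0077, -0.0045, 0],
    [0.4, 0, 0, 0, 0]
  ]
}}

```text
t: 20.08
tcp_pos: [550.0, -2.9, 126.6]
tcp_rot: [-3.107, 0.464, -0.001]
force: [-0.0, 0.5, -1.5]
gripper_width: 63.6
```

>>> {"op": "move_arm", "data": {
  "deltas": [
    [0.4, 0, -0.0082, -0.0035, 0],
    [0.4, 0, -0.0084, -0.003, 0],
    [0.4, 0, -0.0086, -0.0019, 0],
    [0.4, 0, -0.0087, -0.0014, 0],
    [0.4, 0, 0, 0, 0]
  ]
}}

```text
t: 20.7
tcp_pos: [559.9, 29.4, 136.2]
tcp_rot: [3.107, -0.465, 0.0]
force: [0.1, 0.1, -2.5]
gripper_width: 63.9
```

>>> {"op": "move_arm", "data": {
  "deltas": [
    [0.4, 0, -0.0044, -0.0003, 0],
    [0.4, 0, -0.0044, -0.0001, 0],
    [0.4, 0, 0, 0, 0]
  ]
}}

```text
t: 21.08
tcp_pos: [562.4, 37.3, 136.5]
tcp_rot: [3.107, -0.466, 0.0]
force: [-0.3, -0.5, -1.9]
gripper_width: 63.6
```

Run:
```python
from plant import bot
from h import *
s,w,E=wcap(bot,"w14");r=bot.capture("scene")["pixels"];p=np.array(s["tcp_pos"])
print(s["t"],p.round(1),"rest x",((p[:2]-O)@X).round(1),np.round(s["force"],1),s["gripper_width"])
a=cv2.resize(r[160:280,297:417],(480,480),interpolation=2)
cv2.imwrite("pics/w14c.png",np.hstack([a,w["pixels"][:, 160:480]])[:,:,::-1])
```

```text
21.075 [562.4  37.3 136.5] rest x -55.1 [-0.3 -0.5 -1.9] 63.569780051095826
```

View pics/w14c.png

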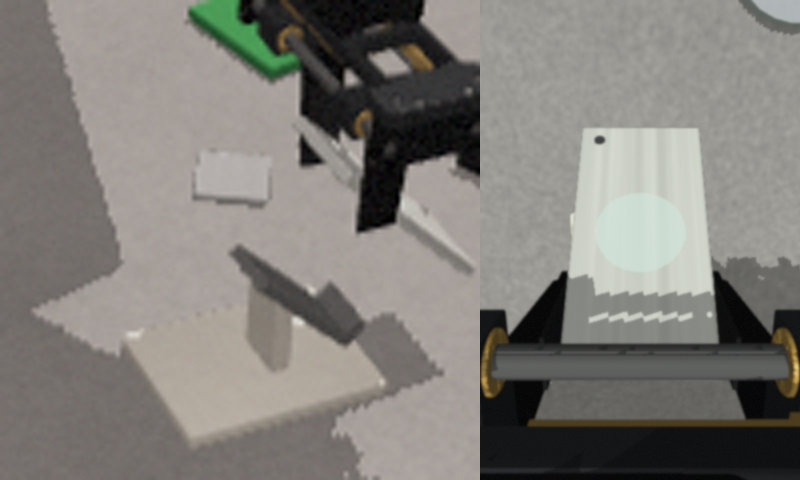

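>>> {"op": "move_arm", "data": {
  "deltas": [
    [0.4, 0, 0, -0.02, 0],
    [0.4, -0.0128, -0.0295, -0.01, 0],
    [0.4, -0.0128, -0.0295, -0.01, 0],
    [0.4, -0.0128, -0.0295, 0, 0],
    [0.4, -0.0127, -0.0294, 0, 0],
    [0.4, 0, 0, 0, -7.6],
    [0.4, 0, 0, 0, -8],
    [0.4, 0, 0, 0, -8],
    [0.4, 0, 0, 0, -6],
    [0.4, 0, 0, 0, 0]
  ]
}}

```text
t: 22.42
tcp_pos: [548.0, 164.7, 176.5]
tcp_rot: [3.123, 0.342, -0.0]
force: [-0.5, 0.1, -2.7]
gripper_width: 64.1
```

Run:
```python
from plant import bot
from h import *
s,w,E=wcap(bot,"w15");p=np.array(s["tcp_pos"]);M=R.from_rotvec(s["tcp_rot"]).as_matrix();print(s["t"],p.round(1),np.degrees(np.arctan2(M[1,0],M[0,0])))
r=bot.capture("top");K,Et=r["K"],r["extrinsics"]
for o in bot.silhouettes("top","riser"):print("top",round(o["score"],2),o["bbox"],rect(o["pixels"],K,Et,30))
for o in bot.silhouettes("wrist","riser"):print("wrist",round(o["score"],2),o["bbox"],rect(o["pixels"],w["K"],E,30))
im=r["pixels"];m=np.zeros(im.shape[:2],bool);m[195:285,130:195]=im[195:285,130:195].max(2)<45;print(m.sum(),rect(m,K,Et,30))
g=w["pixels"];m=(g.max(2)<45);m[300:]=0;print(m.sum(), rect(m,w["K"],E,30), [c.reshape(-1,2).min(0).tolist()+c.reshape(-1,2).max(0).tolist() for c in cv2.findContours(m.astype(np.uint8),0,1)[0] if len(c)>30])
```

```text
22.425 [548.  164.7 176.5] 12.488475725759239
wrist 0.61 [243.6, 50.4, 403.5, 112.8] (array([527.8, 267.4]), array([113.1,  36.8]), 8.39)
2724 (array([522.4, 263.6]), array([197.3, 142.2]), 1.07)
8898 (array([528.3, 267. ]), array([108.6,  34. ]), 8.59) [[607, 285, 639, 299], [394, 272, 420, 299], [219, 272, 246, 299], [247, 52, 401, 112]]
```

>>> {"op": "move_arm", "data": {
  "deltas": [
    [0.4, 0, 0, 0.03, 4],
    [0.4, 0, 0, 0.04, 0],
    [0.4, 0, 0, 0.0215, 0],
    [0.4, 0, -0.005, 0, 0],
    [0.4, 0, -0.004, 0, 0],
    [0.4, 0, -0.005, -0.0043, 0],
    [0.4, 0, -0.005, -0.0043, 0],
    [0.4, 0, 0, 0, 0]
  ]
}}

```text
t: 23.62
tcp_pos: [545.5, 184.0, 94.6]
tcp_rot: [-3.133, -0.235, -0.002]
force: [1.3, -1.7, -1.4]
gripper_width: 63.9
```

>>> {"op": "move_arm", "data": {
  "deltas": [
    [0.4, 0, -0.0056, -0.0036, 0],
    [0.4, 0, -0.0055, -0.0036, 0],
    [0.4, 0, -0.0061, -0.0028, 0],
    [0.4, 0, -0.006, -0.0028, 0],
    [0.4, 0, 0, 0, 0]
  ]
}}

```text
t: 24.25
tcp_pos: [541.9, 206.8, 106.9]
tcp_rot: [3.133, 0.235, 0.001]
force: [0.9, -2.7, -0.6]
gripper_width: 63.6
```

Run:
```python
from plant import bot
from h import *
s,w,E=wcap(bot,"w16");p=np.array(s["tcp_pos"]);print(s["t"],p.round(1),s["force"],s["gripper_width"])
for o in bot.silhouettes("wrist","plate"):
    m=o["pixels"];print(o["score"],o["bbox"])
    for v in range(40,300,20):
        x=np.flatnonzero(m[v]); 
        if len(x):print(v,x[0],x[-1],end="; ")
```

```text
24.25 [541.9 206.8 106.9] [ 0.89413045 -2.71627753 -0.55922102] 63.6223440331867
0.75 [238.1, 180.8, 404.6, 389.6]
200 265 375; 220 263 377; 240 259 380; 260 256 384; 280 253 387;
```

>>> {"op": "move_arm", "data": {
  "deltas": [
    [0.4, 0, -0.0065, -0.002, 0],
    [0.4, 0, -0.0064, -0.002, 0],
    [0.4, 0, -0.0067, -0.0011, 0],
    [0.4, 0, -0.0066, -0.001, 0],
    [0.4, 0, -0.0068, -0.0003, 0],
    [0.4, 0, -0.0069, -0.0001, 0],
    [0.4, 0, -0.002, 0, 0],
    [0.4, 0, 0, 0, 0]
  ]
}}

```text
t: 25.35
tcp_pos: [535.4, 248.2, 112.8]
tcp_rot: [-3.133, -0.234, 0.0]
force: [0.2, -4.3, -0.0]
gripper_width: 63.4
```

Run:
```python
from plant import bot
from h import *
s,w,E=wcap(bot,"w17");p=np.array(s["tcp_pos"]);print(s["t"],p.round(1),s["force"],s["gripper_width"])
K=w["K"]
for o in bot.silhouettes("wrist","plate"):
    m=o["pixels"];print(o["score"],o["bbox"])
    for v in range(180,300,12):
        x=np.flatnonzero(m[v]); 
        if len(x):print(v,x[0],x[-1],end="; ")
M=R.from_rotvec(s["tcp_rot"]).as_matrix();G=p+[0,0,1.5]
for th in(80,85,88,90,92,95):
    t=np.radians(th);q=G+M@[0,-105*np.cos(t)-4*np.sin(t),105*np.sin(t)-4*np.cos(t)]
    qt=G+M@[0,25*np.cos(t)-4*np.sin(t),-25*np.sin(t)-4*np.cos(t)]
    print(th,"bottom",np.round([proj(q+M@[sx,0,0],K,E)[0] for sx in(-32,32)],1).tolist(),"top",np.round(proj(qt,K,E)[0],1))
r=bot.capture("scene");np.save("sc.npy",r["pixels"]);print(proj(p,r["K"],r["extrinsics"]))
g=w["pixels"].astype(int);print((g[150:330,320].sum(1)//3).tolist())
```

```text
25.35 [535.4 248.2 112.8] [ 0.15036121 -4.27819386 -0.02795135] 63.35221841448732
0.78 [232.3, 244.4, 405.9, 393.2]
252 269 371; 264 266 374; 276 262 377; 288 259 380; 80 bottom [[270.9, 209.7], [368.0, 209.6]] top [319.3 350.2]
85 bottom [[271.6, 222.4], [367.3, 222.3]] top [319.3 344.8]
88 bottom [[272.0, 230.0], [367.0, 229.9]] top [319.3 341.4]
90 bottom [[272.2, 235.1], [366.7, 235.0]] top [319.3 339. ]
92 bottom [[272.4, 240.2], [366.6, 240.2]] top [319.2 336.7]
95 bottom [[272.7, 248.0], [366.3, 247.9]] top [319.2 333.1]
[[433.91380293 174.61102166]]
[181, 182, 183, 183, 183, 182, 180, 179, 178, 178, 179, 179, 180, 180, 180, 179, 179, 179, 179, 179, 180, 180, 179, 179, 177, 175, 174, 173, 172, 174, 174, 169, 144, 100, 53, 23, 19, 17, 19, 20, 29, 35, 41, 42, 40, 43, 44, 46, 47, 47, 46, 47, 46, 45, 45, 46, 47, 47, 46, 46, 46, 46, 44, 46, 45, 46, 46, 46, 47, 45, 46, 46, 46, 45, 46, 47, 45, 45, 44, 46, 46, 45, 47, 46, 46, 46, 47, 47, 47, 47, 45, 43, 42, 47, 77, 116, 138, 143, 143, 144, 143, 144, 144, 144, 144, 144, 144, 144, 144, 143, 144, 143, 144, 144, 143, 144, 143, 145, 147, 152, 154, 155, 155, 155, 156, 154, 155, 155, 155, 155, 155, 156, 155, 155, 156, 155, 155, 156, 155, 155, 155, 155, 156, 154, 152, 146, 142, 140, 139, 140, 140, 140, 140, 140, 140, 139, 140, 141, 146, 149, 135, 115, 108, 107, 106, 108, 118, 132, 142, 145, 145, 144, 139, 125, 113, 107, 108, 107, 107, 108]
```

```bash
cat >> h.py <<'E'
from scipy.optimize import least_squares
def upright(f,v1,v2,vb=None,show=True):
    """fit the near face of the held plate: tilt th (90 upright), y of face at TCP level, z of lower end (tool), x centre, roll"""
    im,K,E,s=pickle.load(open(f+".pkl","rb"));g=cv2.GaussianBlur(im,(0,0),.8).astype(float)
    M=R.from_rotvec(s["tcp_rot"]).as_matrix();p=np.array(s["tcp_pos"])
    def ed(line):
        d=np.abs(np.diff(line,axis=0)).sum(1);k=d.argmax();i=np.arange(max(k-2,0),min(k+3,len(d)));return (d[i]*i).sum()/d[i].sum()+.5
    L=[];Q=[]
    for v in range(v1,v2,3):
        e=319.5-51-(v-252)*.27;L.append((e-9+ed(g[v,int(e)-9:int(e)+10])-(e-int(e)),v));e=319.5+52+(v-252)*.27;Q.append((e-9+ed(g[v,int(e)-9:int(e)+10])-(e-int(e)),v))
    L,Q=np.array(L),np.array(Q)
    from numpy import polyfit,polyval
    for _ in range(3):
        for A in("L","Q"):
            a=L if A=="L" else Q;c=polyfit(a[:,1],a[:,0],1);r=np.abs(a[:,0]-polyval(c,a[:,1]));a=a[r<max(1.,2*np.median(r))]
            if A=="L":L=a
            else:Q=a
    def pt(q,x,z):
        th,y0,xc,roll=q;return p+M@[xc+x+z*roll,y0-z/np.tan(th),z]
    def res(q):
        o=[]
        for a,x in((L,-32),(Q,32)):
            A=proj(pt(q,x,0),K,E)[0];B=proj(pt(q,x,60),K,E)[0]
            u=A[0]+(a[:,1]-A[1])*(B[0]-A[0])/(B[1]-A[1]);o.append(u-a[:,0])
        return np.concatenate(o)
    r=least_squares(res,[np.pi/2,-4,0,0],loss="soft_l1");J=r.jac;sd=np.sqrt(np.diag(np.linalg.inv(J.T@J)))*.4
    q=r.x
    if vb:
        zz=np.linspace(60,130,141);vv=[proj((pt(q,-32,z)+pt(q,32,z))/2,K,E)[0,1] for z in zz];zb=np.interp(-vb,-np.array(vv),zz) if vv[0]>vv[-1] else np.interp(vb,vv,zz)
    else: zb=None
    if show:print(f,"th",np.degrees(q[0]).round(2),"+-",np.degrees(sd[0]).round(2),"y0",q[1].round(2),"+-",sd[1].round(2),"xc",q[2].round(2),"roll",np.degrees(q[3]).round(2),"zb",zb,"rms",np.sqrt(np.mean(res(q)**2)).round(2),len(L),len(Q))
    return q,zb
E
python3 - <<'E'
from h import *
upright("w17",250,300,244.5)
E
```

```text
w17 th 91.93 +- 0.35 y0 -1.61 +- 0.37 xc 0.04 roll 0.25 zb 100.66052176414001 rms 1.0 10 10
```

>>> {"op": "move_arm", "data": {
  "deltas": [
    [0.4, 0, 0.005, 0, 0],
    [0.4, 0, 0.005, -0.005, 0],
    [0.4, 0, 0, -0.025, 0],
    [0.4, 0, 0, -0.04, 0],
    [0.4, 0, 0, -0.04, 7.7],
    [0.4, 0, 0, -0.02, 0],
    [0.4, 0, 0, 0, 0]
  ]
}}

```text
t: 26.38
tcp_pos: [537.4, 238.1, 244.4]
tcp_rot: [-3.14, -0.023, -0.004]
force: [0.4, -0.1, -3.2]
gripper_width: 63.5
```

Run:
```python
from plant import bot
from h import *
s,w,E=wcap(bot,"w18");M=R.from_rotvec(s["tcp_rot"]).as_matrix();print(s["t"],np.round(s["tcp_pos"],1),np.round(s["force"],2),np.degrees(np.arctan2(M[1,0],M[0,0])))
for o in bot.silhouettes("wrist","plate"):print(o["score"],o["bbox"])
g=w["pixels"].astype(int);print((g[225:262,310].sum(1)//3).tolist(),(g[225:262,330].sum(1)//3).tolist())
upright("w18",252,300,244.5)
```

```text
26.375 [537.4 238.1 244.4] [ 0.43 -0.1  -3.15] 0.840224571427402
0.72 [233.4, 238.0, 406.4, 394.0]
[167, 167, 167, 165, 166, 167, 168, 170, 171, 171, 171, 169, 161, 149, 140, 139, 139, 139, 138, 139, 138, 139, 138, 139, 138, 139, 138, 138, 138, 138, 138, 139, 138, 139, 138, 139, 139] [173, 173, 173, 174, 172, 168, 166, 166, 169, 172, 170, 167, 159, 151, 145, 143, 143, 142, 144, 143, 143, 144, 144, 144, 144, 145, 145, 145, 145, 145, 145, 145, 145, 145, 144, 146, 145]
w18 th 91.9 +- 0.38 y0 -2.56 +- 0.35 xc -0.4 roll 0.31 zb 97.29293650284183 rms 1.95 12 16
```

>>> {"op": "move_arm", "data": {
  "deltas": [
    [0.4, 0, 0.02, 0, 0],
    [0.4, 0, 0.04, 0, 0],
    [0.4, 0, 0.055, 0, 0],
    [0.4, 0, 0.055, 0, 0],
    [0.4, 0, 0.055, 0, 0],
    [0.4, 0, 0.055, 0, 0],
    [0.4, 0, 0.055, 0, 0],
    [0.4, 0, 0.055, 0, 0],
    [0.4, -0.0018, 0.055, 0, 0],
    [0.4, 0, 0.035, 0, 0]
  ]
}}

```text
t: 27.72
tcp_pos: [540.9, -245.0, 241.8]
tcp_rot: [-3.141, -0.02, 0.002]
force: [0.4, 1.0, -1.4]
gripper_width: 63.8
```

>>> {"op": "move_arm", "data": {
  "deltas": [
    [0.4, 0, 0.0205, 0.02, 0],
    [0.4, 0, 0, 0.02, 0],
    [0.4, 0, 0, 0, 0],
    [0.4, 0, 0, 0, 0]
  ]
}}

```text
t: 28.22
tcp_pos: [542.6, -262.0, 202.8]
tcp_rot: [-3.141, -0.024, 0.001]
force: [-0.5, 0.8, -1.8]
gripper_width: 63.2
```

Run:
```python
from plant import bot
from h import *
s,w,E=wcap(bot,"w19");M=R.from_rotvec(s["tcp_rot"]).as_matrix();p=np.array(s["tcp_pos"]);print(s["t"],np.round(p,1),np.round(s["force"],2),np.degrees(np.arctan2(M[1,0],M[0,0])))
K=w["K"];c=np.array([537.6,-264.5]);a=np.radians(.78);A=np.array([np.cos(a),np.sin(a)]);B=np.array([-A[1],A[0]])
for x in(-42,42):
    for y in(-5.5,5.5):print("mouth",x,y,proj(np.r_[c+x*A+y*B,60],K,E).round(1))
for th in(87,89,91):
    t=np.radians(th)
    for y0 in(-1.6,-2.6):
        q=p+M@[0,y0-100.7/np.tan(t),100.7];print(th,y0,"bottom near edge",proj(q,K,E).round(1), "mid world",(q+M@[0,4,0]).round(1))
im=w["pixels"];cv2.imwrite("pics/w19c.png",cv2.resize(im[180:320,220:420,::-1],None,fx=4,fy=4,interpolation=2))
```

```text
28.225 [ 542.6 -262.   202.8] [-0.54  0.82 -1.76] 0.8783055681857471
mouth -42 -5.5 [[259.6 235.2]]
mouth -42 5.5 [[259.  221.6]]
mouth 42 -5.5 [[367.1 235.3]]
mouth 42 5.5 [[367.6 221.7]]
87 -1.6 bottom near edge [[319.7 232.2]] mid world [ 542.5 -259.1  102.1]
87 -2.6 bottom near edge [[319.7 230.7]] mid world [ 542.5 -258.1  102.1]
89 -1.6 bottom near edge [[319.7 237.2]] mid world [ 542.6 -262.6  102.1]
89 -2.6 bottom near edge [[319.7 235.8]] mid world [ 542.6 -261.6  102.1]
91 -1.6 bottom near edge [[319.7 242.2]] mid world [ 542.6 -266.1  102.1]
91 -2.6 bottom near edge [[319.7 240.8]] mid world [ 542.6 -265.1  102.1]
```

View pics/w19c.png

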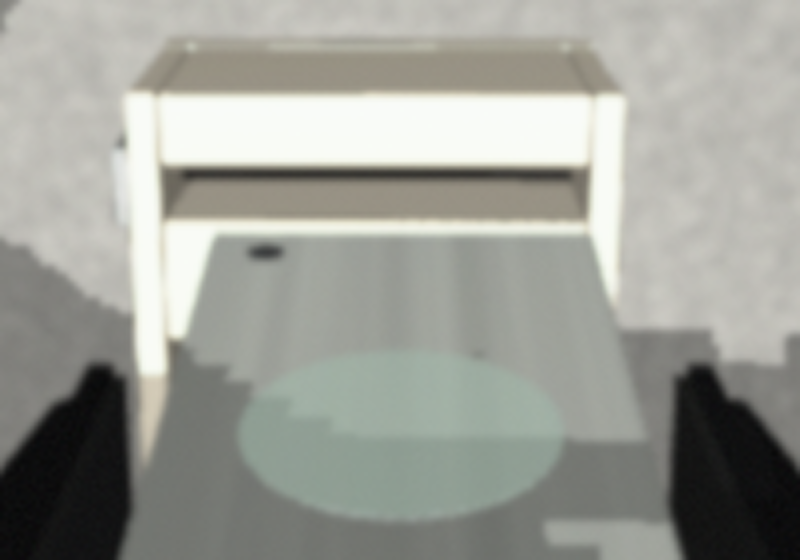

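>>> {"op": "move_arm", "data": {
  "deltas": [
    [0.4, 0, 0, 0.02, 0],
    [0.4, 0, 0, 0.01, 0],
    [0.4, 0, 0, 0, 0],
    [0.4, 0, 0, 0, 0]
  ]
}}

```text
t: 28.78
tcp_pos: [542.9, -262.4, 173.6]
tcp_rot: [3.141, 0.023, 0.001]
force: [-0.3, 0.3, -2.5]
gripper_width: 63.2
```

```bash
cat >> h.py <<'E'
def edges(bot,f):
    """wrist view: columns profile round the plate's lower end and the mouth"""
    s,w,E=wcap(bot,f);K=w["K"];M=R.from_rotvec(s["tcp_rot"]).as_matrix();p=np.array(s["tcp_pos"])
    print(round(s["t"],2),p.round(1),np.round(s["force"],2),"yaw",np.degrees(np.arctan2(M[1,0],M[0,0])).round(2))
    g=w["pixels"].astype(float).mean(2)
    print("col 300-340 mean, rows 205..260:",g[205:260,300:340].mean(1).round().astype(int).tolist())
    c=np.array([537.6,-264.5]);a=np.radians(.78);A=np.array([np.cos(a),np.sin(a)]);B=np.array([-A[1],A[0]])
    print("mouth N,S px",proj(np.r_[c+5*A+5.5*B,60],K,E).round(1),proj(np.r_[c+5*A-5.5*B,60],K,E).round(1))
    for zb in(101,103,105):
        q=p+M@[0,-0.3,zb];q2=p+M@[0,.7,zb];print("zb",zb,"v at y=-.3,.7:",proj(q,K,E)[0,1].round(2),proj(q2,K,E)[0,1].round(2))
E
python3 - <<'E'
from plant import bot
from h import *
edges(bot,"w20")
E
```

```text
28.77 [ 542.9 -262.4  173.6] [-0.34  0.3  -2.5 ] yaw 0.85
col 300-340 mean, rows 205..260: [142, 143, 143, 143, 145, 158, 195, 231, 245, 247, 248, 249, 249, 249, 249, 249, 249, 249, 249, 248, 248, 248, 248, 248, 245, 228, 166, 94, 77, 108, 131, 141, 146, 151, 154, 155, 155, 155, 155, 155, 155, 155, 155, 155, 155, 155, 155, 155, 155, 155, 155, 155, 155, 155, 156]
mouth N,S px [[319.2 231.6]] [[319.2 246.5]]
zb 101 v at y=-.3,.7: 241.42 242.84
zb 103 v at y=-.3,.7: 240.53 241.93
zb 105 v at y=-.3,.7: 239.64 241.04
```

Run:
```python
from h import *
for f in("w19","w20"):
    im,K,E,s=pickle.load(open(f+".pkl","rb"));a=im[228:250,300:340].astype(float).mean(1);print(f,[tuple(x) for x in a.round().astype(int).tolist()])
    b=im[228:250,262:272].astype(float).mean(1);print("beside",[tuple(x) for x in b.round().astype(int).tolist()])
```

```text
w19 [(151, 146, 132), (152, 146, 132), (152, 146, 132), (152, 146, 132), (151, 146, 132), (152, 147, 133), (174, 168, 151), (219, 216, 196), (238, 238, 225), (233, 236, 225), (204, 210, 197), (169, 174, 165), (157, 161, 154), (155, 159, 152), (156, 159, 152), (155, 159, 152), (155, 159, 152), (156, 159, 152), (156, 159, 152), (156, 159, 152), (156, 160, 153), (156, 160, 152)]
beside [(136, 131, 119), (139, 133, 121), (142, 137, 124), (145, 140, 127), (148, 143, 129), (153, 148, 134), (184, 178, 160), (228, 226, 208), (245, 246, 235), (248, 250, 243), (249, 251, 245), (249, 251, 245), (248, 250, 245), (248, 250, 244), (247, 250, 244), (246, 248, 242), (245, 247, 241), (243, 246, 239), (241, 244, 237), (239, 242, 235), (237, 240, 232), (234, 237, 230)]
w20 [(248, 251, 244), (246, 249, 241), (229, 232, 221), (170, 171, 159), (97, 96, 90), (80, 78, 72), (114, 109, 100), (139, 134, 121), (149, 144, 131), (152, 149, 138), (153, 154, 145), (154, 157, 150), (154, 158, 151), (154, 158, 151), (155, 158, 152), (155, 158, 152), (155, 159, 152), (155, 159, 152), (155, 159, 152), (155, 159, 152), (155, 159, 152), (155, 159, 152)]
beside [(248, 251, 243), (242, 246, 235), (214, 219, 198), (142, 143, 129), (82, 81, 74), (84, 81, 74), (120, 116, 105), (142, 137, 124), (149, 143, 130), (150, 145, 131), (151, 145, 132), (151, 145, 132), (151, 145, 132), (151, 146, 132), (150, 146, 132), (151, 147, 133), (154, 150, 136), (176, 172, 156), (216, 212, 194), (232, 232, 220), (235, 238, 228), (234, 237, 229)]
```

>>> {"op": "move_arm", "data": {
  "deltas": [
    [0.4, 0, 0, 0.004, 0],
    [0.4, 0, 0, 0.003, 0],
    [0.4, 0, 0, 0.003, 0],
    [0.4, 0, 0, 0, 0]
  ]
}}

```text
t: 29.32
tcp_pos: [542.5, -262.3, 162.6]
tcp_rot: [-3.141, -0.023, 0.001]
force: [0.5, 0.1, -2.4]
gripper_width: 63.3
```

>>> {"op": "move_arm", "data": {
  "deltas": [
    [0.4, 0, 0, 0.002, 0],
    [0.4, 0, 0, 0.002, 0],
    [0.4, 0, 0, 0, 0]
  ]
}}

```text
t: 29.7
tcp_pos: [542.6, -262.4, 159.0]
tcp_rot: [3.141, 0.023, 0.0]
force: [0.0, 0.1, -2.1]
gripper_width: 63.7
```

>>> {"op": "move_arm", "data": {
  "deltas": [
    [0.4, 0, 0, 0.002, 0],
    [0.4, 0, 0, 0.002, 0],
    [0.4, 0, 0, 0, 0]
  ]
}}

```text
t: 30.08
tcp_pos: [543.2, -263.5, 158.0]
tcp_rot: [3.138, 0.023, 0.005]
force: [-6.7, -1.1, 24.5]
gripper_width: 63.6
```

>>> {"op": "move_arm", "data": {
  "deltas": [
    [0.4, 0, 0, -0.003, 0],
    [0.4, 0, 0, -0.003, 0],
    [0.4, 0, 0, 0, 0],
    [0.4, 0, 0, 0, 0]
  ]
}}

```text
t: 30.58
tcp_pos: [542.5, -262.3, 160.6]
tcp_rot: [-3.141, -0.023, 0.001]
force: [-0.2, -0.6, -2.1]
gripper_width: 63.3
```

```bash
cat >> h.py <<'E'
def ray(v,z,K,T):
    d=np.array(T)[:3,:3]@[0,(v-K[1,2])/K[1,1],1];t=np.array(T)[:3,3];return t[1]+d[1]*(z-t[2])/d[2]
def prof(bot,f):
    s,w,E=wcap(bot,f);print(round(s["t"],2),np.round(s["tcp_pos"],1),np.round(s["force"],1));im=w["pixels"]
    for n,(a,b) in dict(plateL=(285,300),plateM=(310,330),plateR=(345,360),beside=(263,270)).items():
        m=im[224:258,a:b].astype(float).mean(1);print(n,m.mean(1).round().astype(int).tolist(),(m[:,0]-m[:,2]).round().astype(int).tolist())
    for o in bot.silhouettes("wrist","plate"):print(o["bbox"])
    return s,w
E
python3 - <<'E'
from plant import bot
from h import *
s,w=prof(bot,"w21")
zm=s["tcp_pos"][2]-60;print(zm,[(v,round(ray(v,zm,w["K"],w["tool_from_camera"]),2)) for v in(228,232,236,240,244,248,252)],[(v,round(ray(v,99,w["K"],w["tool_from_camera"]),2)) for v in(234,237,240)])
print((w["pixels"][245,250:290].astype(int).sum(1)//3).tolist(),(w["pixels"][245,355:390].astype(int).sum(1)//3).tolist())
E
```

```text
30.57 [ 542.5 -262.3  160.6] [-0.2 -0.6 -2.1]
plateL [248, 248, 248, 248, 248, 248, 248, 248, 248, 248, 246, 237, 196, 140, 137, 150, 151, 141, 130, 130, 140, 151, 157, 158, 159, 158, 159, 158, 159, 158, 158, 158, 159, 159] [2, 2, 2, 3, 3, 3, 3, 4, 4, 4, 6, 11, 17, 11, 5, 4, 3, 3, 2, 2, 3, 3, 4, 3, 4, 4, 4, 4, 4, 4, 4, 4, 4, 4]
plateM [248, 248, 248, 248, 248, 248, 248, 248, 248, 248, 247, 240, 211, 157, 141, 150, 154, 155, 155, 155, 155, 155, 155, 155, 155, 155, 155, 155, 155, 155, 155, 155, 155, 155] [2, 2, 2, 3, 3, 3, 3, 3, 4, 4, 6, 9, 19, 14, 6, 4, 3, 4, 4, 4, 3, 3, 3, 3, 3, 3, 3, 3, 4, 3, 3, 3, 3, 3]
plateR [248, 248, 248, 248, 248, 248, 248, 248, 248, 248, 247, 241, 213, 161, 145, 153, 156, 157, 157, 157, 157, 157, 157, 157, 157, 157, 157, 157, 157, 157, 157, 158, 158, 158] [2, 2, 2, 2, 3, 3, 3, 3, 3, 4, 5, 8, 15, 11, 6, 4, 4, 4, 4, 4, 4, 4, 4, 4, 4, 4, 4, 4, 4, 4, 4, 4, 4, 4]
beside [248, 248, 248, 248, 248, 248, 248, 248, 248, 248, 246, 237, 191, 119, 82, 105, 129, 139, 142, 142, 142, 142, 142, 142, 143, 144, 146, 156, 184, 209, 220, 221, 218, 215] [2, 3, 3, 3, 3, 3, 3, 4, 4, 4, 7, 11, 19, 13, 9, 13, 17, 19, 19, 19, 19, 18, 18, 18, 17, 17, 17, 18, 21, 15, 9, 5, 4, 4]
[234.4, 239.3, 408.1, 395.5]
100.55459511376006 [(228, np.float64(-9.82)), (232, np.float64(-7.05)), (236, np.float64(-4.25)), (240, np.float64(-1.44)), (244, np.float64(1.38)), (248, np.float64(4.22)), (252, np.float64(7.08))] [(234, np.float64(-6.12)), (237, np.float64(-4.03)), (240, np.float64(-1.93))]
[218, 161, 116, 102, 102, 106, 115, 127, 136, 140, 141, 142, 142, 142, 142, 141, 142, 141, 141, 142, 145, 149, 152, 154, 153, 153, 154, 154, 155, 153, 151, 145, 140, 135, 134, 134, 135, 136, 140, 146] [156, 155, 156, 156, 158, 159, 158, 157, 157, 158, 157, 157, 153, 146, 137, 126, 115, 112, 119, 162, 223, 243, 248, 248, 248, 247, 246, 238, 214, 188, 184, 183, 184, 186, 188]
```

>>> {"op": "move_arm", "data": {
  "deltas": [
    [0.4, 0, 0.001, 0, 0],
    [0.4, 0, 0, 0.001, 0],
    [0.4, 0, 0, 0.001, 0],
    [0.4, 0, 0, 0, 0]
  ]
}}

```text
t: 31.18
tcp_pos: [542.5, -263.3, 158.8]
tcp_rot: [-3.141, -0.023, 0.0]
force: [-0.2, 0.3, -1.5]
gripper_width: 63.8
```

>>> {"op": "move_arm", "data": {
  "deltas": [
    [0.4, 0, 0, 0.001, 0],
    [0.4, 0, 0, 0, 0]
  ]
}}

```text
t: 31.42
tcp_pos: [542.5, -263.3, 157.9]
tcp_rot: [3.141, 0.023, -0.0]
force: [-0.2, -0.5, -1.9]
gripper_width: 63.1
```

>>> {"op": "move_arm", "data": {
  "deltas": [
    [0.4, 0, 0, 0.001, 0],
    [0.4, 0, 0, 0, 0]
  ]
}}

```text
t: 31.68
tcp_pos: [542.5, -263.3, 156.9]
tcp_rot: [3.141, 0.023, -0.0]
force: [-0.4, 0.6, -2.6]
gripper_width: 63.2
```

>>> {"op": "move_arm", "data": {
  "deltas": [
    [0.4, 0, 0, 0.0015, 0],
    [0.4, 0, 0, 0.0015, 0],
    [0.4, 0, 0, 0, 0]
  ]
}}

```text
t: 32.05
tcp_pos: [542.5, -263.3, 153.8]
tcp_rot: [-3.141, -0.023, 0.0]
force: [-0.1, 0.2, -2.5]
gripper_width: 63.6
```

>>> {"op": "move_arm", "data": {
  "deltas": [
    [0.4, 0, 0, 0.002, 0],
    [0.4, 0, 0, 0.002, 0],
    [0.4, 0, 0, 0, 0]
  ]
}}

```text
t: 32.42
tcp_pos: [542.5, -263.3, 149.7]
tcp_rot: [-3.141, -0.023, 0.0]
force: [0.2, 0.2, -1.8]
gripper_width: 63.6
```

>>> {"op": "move_arm", "data": {
  "deltas": [
    [0.4, 0, 0, 0.002, 0],
    [0.4, 0, 0, 0.002, 0],
    [0.4, 0, 0, 0, 0]
  ]
}}

```text
t: 32.8
tcp_pos: [542.5, -263.3, 145.7]
tcp_rot: [-3.141, -0.023, 0.0]
force: [0.2, -0.8, -1.7]
gripper_width: 63.6
```

>>> {"op": "move_arm", "data": {
  "deltas": [
    [0.4, 0, 0, 0.002, 0],
    [0.4, 0, 0, 0.002, 0],
    [0.4, 0, 0, 0.002, 0],
    [0.4, 0, 0, 0, 0]
  ]
}}

```text
t: 33.3
tcp_pos: [542.5, -263.3, 139.7]
tcp_rot: [-3.141, -0.023, 0.0]
force: [0.7, 0.3, -2.6]
gripper_width: 63.7
```

>>> {"op": "move_arm", "data": {
  "deltas": [
    [0.4, 0, 0, 0.0015, 0],
    [0.4, 0, 0, 0.0015, 0],
    [0.4, 0, 0, 0, 0]
  ]
}}

```text
t: 33.67
tcp_pos: [542.6, -263.3, 136.8]
tcp_rot: [-3.141, -0.023, 0.0]
force: [-0.4, -0.4, -2.2]
gripper_width: 63.5
```

>>> {"op": "move_arm", "data": {
  "deltas": [
    [0.4, 0, 0, 0.0015, 0],
    [0.4, 0, 0, 0.0015, 0],
    [0.4, 0, 0, 0, 0]
  ]
}}

```text
t: 34.05
tcp_pos: [542.5, -263.3, 133.8]
tcp_rot: [-3.141, -0.023, 0.0]
force: [0.6, -0.4, -2.2]
gripper_width: 63.4
```

>>> {"op": "move_arm", "data": {
  "deltas": [
    [0.4, 0, 0, 0.0015, 0],
    [0.4, 0, 0, 0.0015, 0],
    [0.4, 0, 0, 0, 0]
  ]
}}

```text
t: 34.42
tcp_pos: [542.7, -263.2, 131.0]
tcp_rot: [3.141, 0.023, 0.0]
force: [1.2, 1.2, 0.1]
gripper_width: 63.3
```

>>> {"op": "move_arm", "data": {
  "deltas": [
    [0.4, 0, 0, 0.0015, 0],
    [0.4, 0, 0, 0.0015, 0],
    [0.4, 0, 0, 0, 0]
  ]
}}

```text
t: 34.8
tcp_pos: [542.9, -263.3, 129.5]
tcp_rot: [3.141, 0.023, 0.002]
force: [-3.1, 5.3, 15.2]
gripper_width: 63.3
```

>>> {"op": "move_arm", "data": {
  "deltas": [
    [0.4, 0, 0, -0.0015, 0],
    [0.4, 0, 0, -0.0005, 0],
    [0.4, 0, 0, 0, 0],
    [0.4, 0, 0, 0, 0]
  ]
}}

```text
t: 35.3
tcp_pos: [542.8, -263.2, 129.7]
tcp_rot: [-3.141, -0.023, -0.0]
force: [3.5, 3.8, -2.5]
gripper_width: 63.6
```

Run:
```python
from plant import bot
import time
s=bot.get_state();print(s["tcp_pos"],s["force"],s["wrist_torque"])
from h import *
prof(bot,"w22")
```

```text
[ 542.788578   -263.15457944  129.65121687] [ 3.48539874  3.8116112  -2.51491587] [ 0.66145801 -0.95487528 -0.19439364]
35.3 [ 542.8 -263.2  129.7] [ 3.5  3.8 -2.5]
plateL [142, 143, 152, 185, 226, 243, 247, 248, 248, 248, 248, 248, 248, 248, 248, 248, 248, 248, 248, 248, 248, 248, 247, 247, 244, 230, 190, 160, 156, 158, 158, 158, 158, 158] [19, 19, 21, 24, 17, 9, 4, 2, 2, 2, 2, 3, 3, 3, 3, 3, 4, 4, 4, 4, 4, 4, 5, 5, 7, 12, 17, 9, 4, 4, 3, 4, 4, 4]
plateM [142, 144, 154, 188, 227, 243, 247, 248, 248, 248, 248, 248, 248, 248, 248, 248, 248, 248, 248, 248, 248, 248, 248, 247, 245, 232, 194, 161, 154, 155, 155, 155, 155, 155] [19, 20, 22, 25, 17, 9, 4, 2, 2, 2, 2, 2, 3, 3, 3, 3, 3, 4, 4, 4, 4, 4, 4, 5, 6, 12, 18, 9, 4, 4, 3, 3, 3, 3]
plateR [142, 144, 152, 184, 225, 242, 247, 248, 248, 248, 248, 248, 248, 248, 248, 248, 248, 248, 248, 248, 248, 248, 248, 247, 245, 234, 204, 170, 159, 157, 157, 158, 157, 157] [20, 20, 21, 25, 18, 9, 4, 2, 2, 2, 2, 2, 3, 3, 3, 3, 3, 3, 3, 4, 4, 4, 4, 5, 6, 11, 18, 10, 5, 4, 4, 4, 4, 4]
beside [142, 142, 146, 175, 223, 242, 247, 248, 248, 248, 248, 248, 248, 248, 248, 248, 248, 248, 248, 248, 248, 247, 247, 247, 244, 228, 175, 129, 131, 142, 145, 145, 145, 145] [19, 19, 20, 23, 17, 9, 4, 2, 2, 2, 3, 3, 3, 3, 3, 3, 4, 4, 4, 4, 4, 5, 5, 5, 7, 12, 18, 14, 14, 15, 14, 14, 13, 13]
[235.9, 250.7, 407.6, 392.9]
```

>>> {"op": "move_arm", "data": {
  "deltas": [
    [0.4, 0, 0, -0.002, 0],
    [0.4, 0, 0, -0.002, 0],
    [0.4, 0, 0, 0, 0],
    [0.4, 0, 0, 0, 0]
  ]
}}

```text
t: 35.9
tcp_pos: [542.5, -263.5, 134.1]
tcp_rot: [3.141, 0.023, 0.0]
force: [0.2, 1.0, -2.1]
gripper_width: 63.1
```

>>> {"op": "move_arm", "data": {
  "deltas": [
    [0.4, 0, -0.0005, 0, 0],
    [0.4, 0, 0, 0, 0]
  ]
}}

```text
t: 36.15
tcp_pos: [542.6, -263.0, 134.0]
tcp_rot: [3.141, 0.023, 0.0]
force: [0.2, -0.9, -2.5]
gripper_width: 63.7
```

Run:
```python
from plant import bot
from h import *
s,w,E=wcap(bot,"w23");print(s["tcp_pos"],s["force"],s["wrist_torque"])
upright("w23",258,302)
upright("w18",252,300,238);upright("w20",252,300,237.7);upright("w22",258,302)
```

```text
[ 542.61177194 -262.98128635  134.01539306] [ 0.20321196 -0.86713934 -2.4920401 ] [-0.11412545  0.00568067  0.06113946]
w23 th 85.58 +- 0.66 y0 0.78 +- 0.46 xc -0.61 roll 2.69 zb None rms 1.16 10 11
w18 th 91.9 +- 0.38 y0 -2.56 +- 0.35 xc -0.4 roll 0.31 zb 113.67214004863256 rms 1.95 12 16
w20 th 92.35 +- 0.38 y0 -1.62 +- 0.38 xc 0.05 roll 0.3 zb 121.36463991708456 rms 0.75 11 7
w22 th 86.15 +- 0.68 y0 0.71 +- 0.47 xc -0.76 roll 3.01 zb None rms 1.22 10 13
```

>>> {"op": "move_arm", "data": {
  "deltas": [
    [0.4, 0, 0, 0.002, 0],
    [0.4, 0, 0, 0.001, 0],
    [0.4, 0, 0, 0, 0]
  ]
}}

```text
t: 36.58
tcp_pos: [542.6, -262.8, 130.9]
tcp_rot: [3.141, 0.023, 0.0]
force: [1.1, 0.5, -1.5]
gripper_width: 63.4
```

>>> {"op": "move_arm", "data": {
  "deltas": [
    [0.4, 0, 0, 0.001, 0],
    [0.4, 0, 0, 0, 0]
  ]
}}

```text
t: 36.83
tcp_pos: [542.7, -262.8, 130.1]
tcp_rot: [3.141, 0.023, 0.001]
force: [1.6, 0.6, 1.4]
gripper_width: 63.3
```

>>> {"op": "move_arm", "data": {
  "deltas": [
    [0.4, 0, 0, 0.001, 0],
    [0.4, 0, 0, 0, 0]
  ]
}}

```text
t: 37.08
tcp_pos: [542.7, -262.8, 129.4]
tcp_rot: [3.141, 0.023, 0.001]
force: [-0.1, 1.0, 5.5]
gripper_width: 63.5
```

>>> {"op": "move_arm", "data": {
  "deltas": [
    [0.4, 0, 0, -0.0005, 0],
    [0.4, 0.001, 0, 0, 0],
    [0.4, 0.001, 0, 0, 0],
    [0.4, 0, 0, 0, 0]
  ]
}}

```text
t: 37.58
tcp_pos: [543.5, -262.7, 129.2]
tcp_rot: [-3.141, -0.023, 0.004]
force: [-6.7, 1.2, 4.4]
gripper_width: 63.6
```

>>> {"op": "move_arm", "data": {
  "deltas": [
    [0.4, 0.001, 0, 0, 0],
    [0.4, 0, 0, 0, 0]
  ]
}}

```text
t: 37.83
tcp_pos: [544.1, -262.6, 129.1]
tcp_rot: [-3.14, -0.024, 0.006]
force: [-8.3, 0.2, 4.1]
gripper_width: 63.4
```

>>> {"op": "move_arm", "data": {
  "deltas": [
    [0.4, 0.001, 0, 0, 0],
    [0.4, 0, 0, 0, 0]
  ]
}}

```text
t: 38.08
tcp_pos: [544.9, -262.5, 128.9]
tcp_rot: [-3.14, -0.024, 0.007]
force: [-8.5, -0.6, 4.2]
gripper_width: 63.4
```

>>> {"op": "move_arm", "data": {
  "deltas": [
    [0.4, 0, 0, -0.001, 0],
    [0.4, 0, 0, -0.001, 0],
    [0.4, 0, 0, 0, 0]
  ]
}}

```text
t: 38.45
tcp_pos: [546.6, -262.8, 131.2]
tcp_rot: [3.141, 0.023, -0.0]
force: [-1.6, -0.2, -3.2]
gripper_width: 63.3
```

>>> {"op": "move_arm", "data": {
  "deltas": [
    [0.4, 0.001, 0, 0, 0],
    [0.4, 0, 0, 0, 0]
  ]
}}

```text
t: 38.7
tcp_pos: [547.7, -262.8, 131.4]
tcp_rot: [3.141, 0.023, 0.0]
force: [-1.4, -0.5, -3.0]
gripper_width: 63.6
```

>>> {"op": "move_arm", "data": {
  "deltas": [
    [0.4, 0.001, 0, 0, 0],
    [0.4, 0, 0, 0, 0]
  ]
}}

```text
t: 38.95
tcp_pos: [548.0, -262.7, 131.5]
tcp_rot: [-3.141, -0.023, 0.002]
force: [-5.5, -1.0, -0.7]
gripper_width: 63.4
```

>>> {"op": "move_arm", "data": {
  "deltas": [
    [0.4, 0.0007, 0, 0, 0],
    [0.4, 0, 0, 0, 0]
  ]
}}

```text
t: 39.2
tcp_pos: [548.2, -262.7, 131.5]
tcp_rot: [-3.141, -0.023, 0.004]
force: [-8.6, -0.9, 0.8]
gripper_width: 63.5
```

>>> {"op": "move_arm", "data": {
  "deltas": [
    [0.4, 0, 0, 0.001, 0],
    [0.4, 0, 0, 0.0007, 0],
    [0.4, 0, 0, 0, 0]
  ]
}}

```text
t: 39.58
tcp_pos: [548.2, -262.7, 130.3]
tcp_rot: [-3.141, -0.023, 0.004]
force: [-10.3, -0.8, 6.3]
gripper_width: 63.2
```

Run:
```python
from plant import bot
from h import *
s,w,E=wcap(bot,"w24");print(s["t"],s["tcp_pos"],s["force"],s["wrist_torque"])
im=w["pixels"];print([(v,(im[v,375:405].astype(int).sum(1)//3).tolist()) for v in(256,262)]);print([(v,(im[v,240:285].astype(int).sum(1)//3).tolist()) for v in(256,262)])
upright("w24",258,302)
```

```text
39.575 [ 548.1894478  -262.72538132  130.29060468] [-10.26706983  -0.7805393    6.26120344] [-0.22626302  2.14186148 -0.15013235]
[(256, [247, 248, 247, 247, 247, 245, 234, 206, 185, 183, 183, 183, 184, 185, 186, 187, 187, 186, 187, 188, 190, 192, 194, 194, 194, 192, 191, 190, 188, 187]), (262, [246, 247, 247, 247, 247, 243, 231, 209, 191, 188, 189, 191, 192, 193, 193, 192, 191, 189, 189, 190, 190, 192, 192, 193, 193, 192, 190, 188, 186, 183])]
[(256, [102, 106, 116, 126, 135, 140, 141, 141, 141, 141, 142, 142, 142, 141, 141, 141, 141, 141, 141, 142, 141, 142, 142, 141, 141, 142, 145, 149, 152, 153, 154, 153, 153, 153, 154, 153, 154, 155, 156, 157, 158, 160, 160, 161, 160]), (262, [140, 142, 141, 142, 142, 141, 142, 142, 142, 142, 143, 142, 143, 141, 142, 143, 142, 142, 142, 142, 142, 142, 142, 142, 141, 144, 148, 151, 152, 153, 153, 154, 153, 154, 154, 154, 155, 156, 157, 158, 160, 160, 161, 160, 158])]
w24 th 92.74 +- 0.44 y0 -1.32 +- 0.38 xc 0.61 roll -0.61 zb None rms 0.83 8 9
```

>>> {"op": "move_arm", "data": {
  "deltas": [
    [0.4, -0.0005, 0, 0, 0],
    [0.4, 0, 0, 0, 0],
    [0.68, 0, 0, 0, 0],
    [0.69, 0, 0, 0, 0],
    [0.7, 0, 0, 0, 0],
    [0.72, 0, 0, 0, 0],
    [0.76, 0, 0, 0, 0],
    [0.76, 0, 0, 0, 0]
  ]
}}

```text
t: 40.62
tcp_pos: [548.9, -262.8, 129.7]
tcp_rot: [3.141, 0.023, 0.0]
force: [-0.4, -0.6, -1.5]
gripper_width: 72.2
```

Run:
```python
from plant import bot
from h import *
s,w,E=wcap(bot,"w25");print(s["t"],s["tcp_pos"],s["force"],s["gripper_width"])
upright("w25",258,302);upright("w24",258,302)
a=pickle.load(open("w24.pkl","rb"))[0].astype(int);print(np.abs(a-w["pixels"]).sum(2)[150:340,260:380].mean())
# side edges of both
for f in("w24","w25"):
    im=pickle.load(open(f+".pkl","rb"))[0].astype(float)
    print(f,[(v,255+np.abs(np.diff(im[v,255:285],axis=0)).sum(1).argmax(),np.abs(np.diff(im[v,355:385],axis=0)).sum(1).argmax()+355) for v in range(258,300,6)])
```

```text
40.625 [ 548.89372997 -262.7566573   129.69225274] [-0.39786232 -0.64751853 -1.46549733] 72.15379489036816
w25 th 63.71 +- 2.45 y0 19.99 +- 2.12 xc -4.67 roll 6.17 zb None rms 0.36 13 8
w24 th 92.74 +- 0.44 y0 -1.32 +- 0.38 xc 0.61 roll -0.61 zb None rms 0.83 8 9
10.891798245614035
w24 [(258, np.int64(266), np.int64(372)), (264, np.int64(268), np.int64(373)), (270, np.int64(263), np.int64(375)), (276, np.int64(261), np.int64(376)), (282, np.int64(259), np.int64(380)), (288, np.int64(257), np.int64(380)), (294, np.int64(256), np.int64(358))]
w25 [(258, np.int64(264), np.int64(370)), (264, np.int64(262), np.int64(380)), (270, np.int64(259), np.int64(379)), (276, np.int64(258), np.int64(379)), (282, np.int64(256), np.int64(379)), (288, np.int64(255), np.int64(378)), (294, np.int64(277), np.int64(355))]
```

>>> {"op": "move_arm", "data": {
  "deltas": [
    [0.9, 0, 0, 0, 0],
    [1, 0, 0, 0, 0],
    [1, 0, 0, -0.02, 0],
    [1, 0, 0, -0.05, 0],
    [1, 0, 0, -0.06, 0],
    [1, 0, 0.04, -0.05, 0],
    [1, 0, 0.045, -0.02, 0],
    [1, 0, 0, 0, 0],
    [1, 0, 0, 0, 0]
  ]
}}

```text
t: 41.8
tcp_pos: [549.7, -346.3, 327.8]
tcp_rot: [-3.141, -0.022, 0.001]
force: [0.5, -0.5, -0.3]
gripper_width: 95.2
```

Run:
```python
from plant import bot
from h import *
s,w,E=wcap(bot,"w26");K=w["K"];print(s["t"],np.round(s["tcp_pos"],1),np.round(s["force"],1))
c=np.array([537.6,-264.5]);a=np.radians(.78);A=np.array([np.cos(a),np.sin(a)]);B=np.array([-A[1],A[0]])
ex=[proj(np.r_[c+x*A+y*B,161.5],K,E)[0].round(1).tolist() for x in(-22,42) for y in(-4,4)];print("expected top end px",ex)
print("mouth",[proj(np.r_[c+x*A+y*B,60],K,E)[0].round(1).tolist() for x in(-42,42) for y in(-5.5,5.5)])
for o in bot.silhouettes("wrist","plate"):print("plate",round(o["score"],2),np.round(o["bbox"],1),rect(o["pixels"],K,E,161.5))
g=w["pixels"].astype(int);u=int(np.mean([e[0] for e in ex]));v=int(np.mean([e[1] for e in ex]))
for uu in(u-30,u,u+30):print(uu,v-25,(g[v-25:v+40,uu-3:uu+3].sum((1,2))//18).tolist())
print("row",v,(g[v,u-75:u+75].sum(1)//3).tolist())
for cam in("top","scene"):
    r=bot.capture(cam)
    for o in bot.silhouettes(cam,"plate"):print(cam,round(o["score"],2),np.round(o["bbox"]))
    print([proj(np.r_[c+x*A,z],r["K"],r["extrinsics"])[0].round().tolist() for x in(-22,42) for z in(60,161)])
    cv2.imwrite(f"pics/fin_{cam}.png",r["pixels"][:,:,::-1])
```

```text
41.8 [ 549.7 -346.3  327.8] [ 0.5 -0.5 -0.3]
expected top end px [[277.4, 120.8], [277.1, 110.0], [359.8, 120.8], [360.1, 110.0]]
mouth [[268.3, 121.4], [267.9, 110.1], [350.2, 121.4], [350.4, 110.1]]
plate 0.73 [279.1 110.4 359.7 135.8] (array([ 547.2, -270.1]), array([62.6, 19.5]), 0.77)
288 90 [185, 185, 186, 186, 189, 210, 235, 246, 248, 248, 248, 248, 248, 248, 248, 247, 247, 247, 244, 228, 174, 109, 74, 79, 96, 111, 125, 135, 142, 147, 149, 150, 151, 151, 155, 176, 219, 240, 247, 248, 248, 248, 248, 247, 244, 234, 230, 239, 245, 245, 237, 202, 155, 148, 163, 173, 176, 176, 175, 174, 174, 174, 173, 172, 170]
318 90 [184, 184, 184, 183, 184, 201, 230, 243, 246, 248, 248, 248, 248, 248, 248, 248, 248, 247, 244, 230, 181, 132, 122, 136, 149, 155, 158, 159, 161, 163, 158, 152, 151, 150, 154, 175, 217, 239, 247, 248, 248, 248, 248, 247, 243, 229, 203, 193, 197, 197, 183, 146, 107, 96, 104, 110, 113, 113, 113, 112, 112, 112, 112, 112, 112]
348 90 [179, 180, 181, 182, 181, 197, 228, 242, 245, 245, 245, 244, 244, 244, 244, 243, 243, 242, 240, 226, 183, 140, 130, 142, 153, 156, 156, 155,
[... 450 characters left out ...]
53, 153, 155, 155, 156, 156, 156, 155, 156, 156, 157, 157, 155, 155, 156, 155, 156, 155, 155, 155, 155, 155, 155, 155, 155, 156, 155, 155, 155, 155, 155, 154, 155, 154, 153, 154, 154, 155, 154, 153, 154, 154, 154, 153, 153, 153, 153, 153, 152, 152, 152, 152, 176, 222, 242, 247, 246, 240, 216, 188, 179, 178, 177, 179, 180, 181, 181, 182, 179, 178, 176, 176, 180, 183, 185, 184, 182, 181, 180, 179, 178, 177, 179, 181, 182, 181, 180, 180, 180, 179, 178, 176, 174, 175, 176]
top 0.93 [400. 205. 422. 241.]
[[404.0, 239.0], [412.0, 235.0], [403.0, 210.0], [411.0, 202.0]]
scene 0.71 [258. 242. 282. 289.]
scene 0.33 [412. 189. 452. 217.]
[[265.0, 274.0], [263.0, 237.0], [283.0, 290.0], [282.0, 253.0]]
```

Run:
```python
from plant import bot
from h import *
s,w,E=wcap(bot,"w27");K=w["K"];a=pickle.load(open("w26.pkl","rb"))[0].astype(int);print("diff",np.abs(a-w["pixels"]).sum(2)[90:150,260:380].mean())
for o in bot.silhouettes("wrist","blank1"):print("blank",round(o["score"],2),rect(o["pixels"],K,E,72))
im=w["pixels"].astype(float)
for v in(128,131):
    l=im[v,265:375].mean(1);d=np.abs(np.diff(l));print(v,[(265+int(i),int(d[i])) for i in np.argsort(d)[-6:]])
print(s["force"],bot.get_state()["t"])
print(bot.finish_job())
```

```text
diff 5.889305555555556
blank 0.94 (array([ 537.4, -299.4]), array([71.6, 21. ]), 0.83)
blank 0.55 (array([ 538.2, -335.9]), array([72.4, 23.2]), 0.84)
128 [(268, 7), (356, 9), (269, 11), (267, 15), (357, 21), (358, 23)]
131 [(268, 6), (356, 10), (269, 11), (267, 14), (358, 22), (357, 26)]
[ 0.02443445 -0.14340193  0.37524047] 42.2
the job is handed in; nothing more can be done
None
```

I leaned the plate on the white rest with its lower end at the lip and let go of it there. I then took it again near its upper end and stood it in the open slot of the white rack. The job was handed in at 42.2 s; no verdict was given.

- **On the rest:** after letting go, the tilt measured 45° and the lower end was within about 2 mm of the lip corner. It stayed put with the fingers open for at least half a second.
- **Standing it upright:** my first try, turning it against the lip, did not rotate it in the grip. I turned it upright by pushing its lower end against the side of the fixed riser.
- **Into the slot:** the first try touched the rim with about 25 N, below the 50 N limit. I shifted the plate 1 mm and it went in. I felt the floor at about 31–32 mm above the bench, giving roughly 4 N per mm. The back wall was felt at about 5–10 N, and I then set the plate down and let go.
- **Last checks:**
  - The plate measures about 9.6 mm along the slot; 10 mm is fully home.
  - It leans about 5.5–6° towards −y (limit 8°).
  - Its centre is about 5–5.4 mm off the slot's middle line (limit 6 mm), so it passes by a small margin. I left it there because gripping it again seemed the bigger risk.
  - Both blanks are in place to within about 2 mm. I did not measure the other bystanders at the end, but no move went near them.
  - The last two pictures show no clear motion, and the gripper is clear with no force on it.

One disagreement remains: before I let go, the plate's tilt in the wrist pictures read about 92° by its side edges and about 89.5° by its lower edge. I did not settle which was right.

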